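# Put up the light box and hold the bearing-ball tray in it

### The arm

A 6-joint arm with a two-finger parallel gripper is mounted at the origin on a cart in front of the work surface, level with it; the furniture and walls round the work are solid. World frame = base frame: x ahead of the robot, y to its left, z up, the work surface at z = 0. Lengths are in m, angles in rad, forces in N, time in s.
With the tool pointing down it reaches from about 0.3 to 0.75 m from the base axis. Payload 8.5 kg.
Tool frame: the origin (TCP) lies at the very end of the fingers, on their centre line; the grasp point (between the pads) lies 19 mm behind it (robot.tcp_to_grasp is the distance from the TCP to the grasp point, in m); z points along the fingers, x is the direction in which the jaws open and shut, and the axes are right-handed (so a half turn about z gives the same grasp; the last joint's range is limited). The gripper opens to 88 mm and grips with 3 to 60 N. Pads are 18 mm wide; open, the fingers measure 123 mm over their backs; the gripper's body (75 mm by 187 mm) begins 45 mm behind the grasp point.
Start: joints at [1.016, 0.381, 1.297, -0, 1.464, -0.215], TCP at [0.183, 0.519, 0.212] pointing down, gripper open.
Joint ranges: [-3.11, 3.11], [-0.89, 2.33], [0.22, 2.48], [-1.42, 4.56], [0.17, 2.85], [-2.88, 2.88]. Speed limits (rad/s): [2.39, 2.39, 3.14, 3.14, 3.14, 3.14].

### API

Orientations are given as [roll, pitch, yaw] about the fixed x, y, z axes, in that order (R = Rz(yaw) Ry(pitch) Rx(roll)).
In Python, from station import robot, vision, workorder gives the robot as it stands.
- The arm moves only by the tool send_rows, never from a script. Its argument "series" is a list of rows, each a list of 6 numbers: the shift along the tool's x, y, z in mm, then the turn, a rotation vector about the tool's x, y, z in degrees. In form: [[tx, ty, tz, rx, ry, rz], ...]. A call has exactly 5 rows; each row is the pose to reach, as a shift and turn from the pose measured when the call began, along the tool's axes at that moment; what a row does not reach only later rows make up. A row lasts 1/12 s, in which the tool goes at most 41.7 mm and 7.16 degrees, less where a joint would pass 70% of its speed; a pose out of reach is approached as far as the arm can. A call with a gripper value outside its range is refused whole. "grip" is the finger opening in mm, from 0 to 88.1, set as the call begins (left out, the last holds). The fingers move at their own pace and stop on an object; the grip force is fixed at half the most. Time passes only in rows, so rows that repeat a pose let the fingers close, or fill a call up. It gives the time, the measured TCP pose, the force and the opening at its end, in the units of the state.
- robot.get_obs(): the state, without advancing time (a new reading comes with each control period).
- vision.read_camera(name): name is "scene" or "top" or "wrist"; returns a dict with "pixels" (420x560x3 uint8, red, green, blue), "intrinsics" (3x3 intrinsics, pixels), "world_from_camera" (4x4, takes a point from camera to world coordinates). Camera axes: x right, y down, z forward; pixel columns grow to the right and rows downward; lengths in m; the calibration is good to about 2 mm. The wrist camera is an equidistant fisheye: a pixel r from the principal point sees the ray r / f radians off the axis. A picture is of the moment at which its call begins. There is no depth.
- workorder.sign_off(): hands the job in, once; it reports no verdict.
The state is a dict: "t": time; "q": joint angles; "joint_velocities": joint speeds; "tau": joint torques, N m; "tool_pos": TCP position; "ee_rot": TCP orientation; "wrist_force": force on the tool from outside, world axes, zero at the start; "ft_torque": the same for the moment, N m; "opening": finger opening in m.
Only numpy, scipy, OpenCV 4.12 (cv2) and the standard library are available. Lean on these libraries where they do the work, as an engineer would, in place of code of your own. Each camera call takes 0.05 s, during which the arm holds its last target.

### The job

Fold the three half-open white panels of the small light box on the bench fully upright, so that it is an open-topped box. Only then lift the blue tray by its black handle, keeping it level so that the loose steel ball never leaves its pocket, and lower it into the middle of the box. Finish still holding it there for its inspection photo: level and still, with the tray about 30 mm above the box floor (below the tops of the panels) and touching nothing but the gripper. Leave the tape roll, lens cup, screwdriver and metal block where they are.

Things in the scene. Friction and masses are not known exactly. Their poses are not given: they have to be found in the camera images.
- box_floor (a point): centre of the top of the light box floor, 18 mm above the bench. x points away from the robot to the back panel, y to the box's fixed wall (robot's left), z up. The hinge lines are level with this point, at x = -62 mm (front), x = +62 mm (back) and y = -57 mm (side) from it; upright panels are 60 mm high and leave about 120 x 108 mm inside
- front_edge (a point): middle of the free edge of the front panel, the one nearest the robot (it folds up and away from the robot, towards the box). The panel is 60 mm from hinge to this edge, 108 mm wide and 4 mm thick (this point is mid-thickness)
- back_edge (a point): middle of the free edge of the back panel, the one farthest from the robot (it folds up towards the robot). The panel is 60 mm from hinge to this edge, 108 mm wide and 4 mm thick (this point is mid-thickness)
- side_edge (a point): middle of the free edge of the side panel, the one on the robot's right (it folds up to the left). The panel is 60 mm from hinge to this edge, 118 mm wide and 4 mm thick (this point is mid-thickness)
- front_panel (a joint): fold angle of the front panel in rad: 0 = lying flat outwards, 1.57 = upright at its stop. Starts half folded (about 0.7 to 1.0). The light friction hinge stays wherever it is left; about 1 N at the free edge moves it. A finger pushing on the edge must rise with it in an arc: rubber pads do not slide along it
- back_panel (a joint): fold angle of the back panel in rad: 0 = lying flat outwards, 1.57 = upright at its stop. Starts half folded (about 0.7 to 1.0). The light friction hinge stays wherever it is left; about 1 N at the free edge moves it. A finger pushing on the edge must rise with it in an arc: rubber pads do not slide along it
- side_panel (a joint): fold angle of the side panel in rad: 0 = lying flat outwards, 1.57 = upright at its stop. Starts half folded (about 0.7 to 1.0). The light friction hinge stays wherever it is left; about 1 N at the free edge moves it. A finger pushing on the edge must rise with it in an arc: rubber pads do not slide along it
- tray_grip (a point): centre of the tray's black handle bar, 85 mm above the tray's underside. The bar is 70 mm long along this point's x, 14 mm wide along its y and 18 mm high, and lies over the middle of the tray; grasp it across its width. z is the tray's up
- tray_underside (a point): centre of the underside of the tray disc, 85 mm below the middle of the handle bar; z is the tray's up
- pocket (a point): where the centre of the ball is when it lies in the middle of the pocket (17 mm above the tray's underside). The pocket is a ring on the disc, 38 mm inside diameter, with a rim only 3 mm high; the ball can roll about 11 mm off this point inside it
- ball_center (a point): centre of the loose polished steel ball, 22 mm diameter, in the pocket of the tray
- tape_center (a point): centre of the amber tape roll, 60 mm diameter, 18 mm high; a bystander
- lens_cup_center (a point): centre of the dark open cup of lens rings, 56 mm diameter, 27 mm high; a bystander
- screwdriver_center (a point): middle of the green screwdriver lying on the bench, 152 mm long, 19 mm high; a bystander
- metal_block_center (a point): centre of the grey metal setting block, 25x40x18 mm; a bystander
- ball_tray: the loose tray: a blue disc, 72 mm diameter and 6 mm thick, with two upright posts that carry the handle bar; about 0.22 kg with the ball. Its origin is the centre of the underside of the disc, z is its up
- light_box: the white light box with its panels, fixed to the bench: floor 124 (x) by 114 mm (y), a fixed upright wall 60 mm high on its +y side and folding panels on the other three; its origin is on the bench under the centre of its floor, axes as for box_floor. Fixed stacked trays, up to 150 mm high, stand close to its left; a fixed test jig, up to 210 mm high, stands beyond the ball tray

How it is judged:
On the way, in this order (a step that is already met when the one before it is completed fails the run):
1. all three panels stand upright (over 1.38 rad) (value of joint each of front_panel, back_panel, side_panel above 1.38 rad), for 0.2 s.
2. after that the tray is lifted clear of the bench with the ball in its pocket (height (world z) of tray_underside above 0.03 m and distance between ball_center and pocket below 0.016 m), for 0.2 s.
At the end, for the whole second after the job is handed in: Panels over 1.38 rad; tray gripped (over 1 N), underside 12 to 50 mm above the box floor and within 20 mm (box x) and 18 mm (box y) of its centre, tilt under 0.12 rad, under 0.02 m/s, not touching the box; ball within 16 mm of the pocket point (all of step 1 and distance between ball_center and pocket below 0.016 m and x of tray_underside in the frame of box_floor between -0.02 and 0.02 m and y of tray_underside in the frame of box_floor between -0.018 and 0.018 m and z of tray_underside in the frame of box_floor between 0.012 and 0.05 m and angle between tray_underside's own z axis and vertical below 0.12 rad and linear speed of ball_tray below 0.02 m/s and contact force between the fingers and ball_tray above 1 N and contact force between ball_tray and light_box below 0.05 N); the arm keeps its last pose, push and grip.
It fails at once if the ball leaves its pocket (distance between ball_center and pocket above 0.02 m).
It fails at once if the tray tips more than 0.35 rad (angle between tray_underside's own z axis and vertical above 0.35 rad).
It fails at once if a bystander (tape roll, lens cup, screwdriver, metal block) is moved more than 25 mm (distance of any of tape_center, lens_cup_center, screwdriver_center, metal_block_center from where it was at the start of the episode above 0.025 m).
It also fails if it takes over 69 s, if anything falls off the work surface, if the arm or the gripper's body presses on something with over 40 N, if the wrist force passes 120 N, or if a joint passes its speed limit or range.

## Working session

There is one attempt and no reset: what is moved stays moved. The work goes in short steps, Python scripts to look and compute and a tool call to move; the robot and the scene stay as the last step left them, time stands still between calls to the robot, and variables do not carry over. Pictures are saved under pics/ and viewed, and the job is handed in when it is done.

Besides the shell and the picture viewer there is one more tool, called after "Emit:" as name(argument=value, ...) on one line, values as JSON. send_rows: Moves the arm, as the interface text tells. Its arguments: {"type":"object","properties":{"series":{"type":"array"},"grip":{"type":"number"}},"required":["series"]}

```bash
ls; mkdir -p pics; cat > h.py <<'E'
import numpy as np, cv2
from station import robot, vision, workorder
def snap(n,f):
    c=vision.read_camera(n); cv2.imwrite('pics/'+f,cv2.cvtColor(c['pixels'],cv2.COLOR_RGB2BGR)); np.savez('pics/'+f[:-4]+'.npz',**c); return c
E
python3 - <<'E'
from h import *
o=robot.get_obs()
for k,v in o.items(): print(k,np.round(v,4))
for n in ['scene','top','wrist']:
    c=snap(n,n+'0.png'); print(n,c['intrinsics'].tolist(),np.round(c['world_from_camera'],4).tolist())
E
```

```text
pics
t 0.0
q [ 1.0157  0.3812  1.2982 -0.      1.4636 -0.2153]
joint_velocities [ 0.0013 -0.0005  0.0003 -0.0005 -0.0007  0.0007]
tau [ 1.60000e-03 -4.37931e+01 -2.24557e+01  7.14000e-02  3.52000e-02
 -1.00000e-04]
tool_pos [0.1832 0.5183 0.2112]
ee_rot [-3.1413e+00  1.4000e-03  1.2310e+00]
wrist_force [ 0.4395  0.2292 -0.6141]
ft_torque [-0.0072 -0.0272  0.001 ]
opening 0.0882
scene [[494.2343116272298, 0.0, 283.9378311084431], [0.0, 494.2343116272298, 209.452366007572], [0.0, 0.0, 1.0]] [[0.87, -0.2934, 0.3962, 0.0998], [-0.493, -0.5182, 0.6989, -0.8156], [0.0002, -0.8034, -0.5955, 0.7259], [0.0, 0.0, 0.0, 1.0]]
top [[441.20680370183715, 0.0, 280.37404730660666], [0.0, 441.20680370183715, 204.47307740496902], [0.0, 0.0, 1.0]] [[-0.0091, -0.9943, 0.1058, 0.4233], [-0.9999, 0.0077, -0.0131, -0.0463], [0.0122, -0.1059, -0.9943, 0.9677], [0.0, 0.0, 0.0, 1.0]]
wrist [[325.19226210127806, 0.0, 282.395150014219], [0.0, 325.19226210127806, 211.62909824076513], [0.0, 0.0, 1.0]] [[0.334, 0.8975, 0.2879, 0.1071], [0.9426, -0.3179, -0.1025, 0.5437], [-0.0005, 0.3056, -0.9522, 0.3837], [0.0, 0.0, 0.0, 1.0]]
```

View pics/scene0.png

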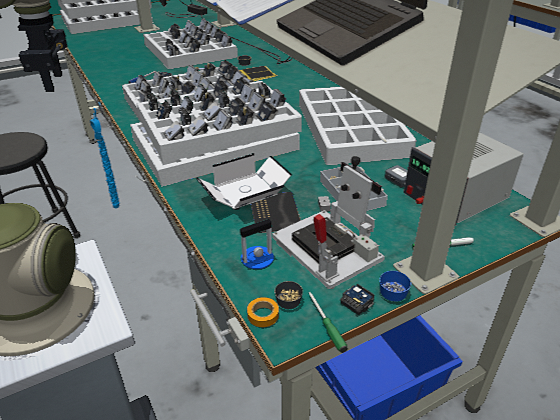

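View pics/top0.png

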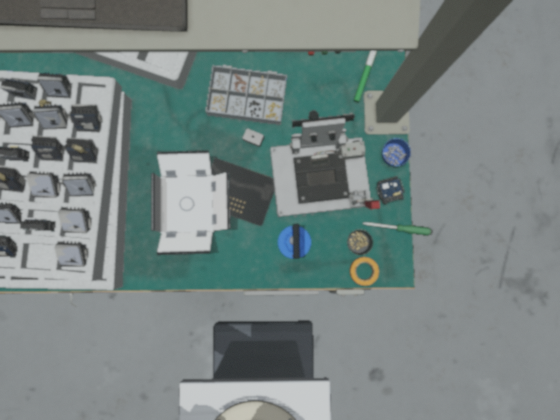

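View pics/wrist0.png

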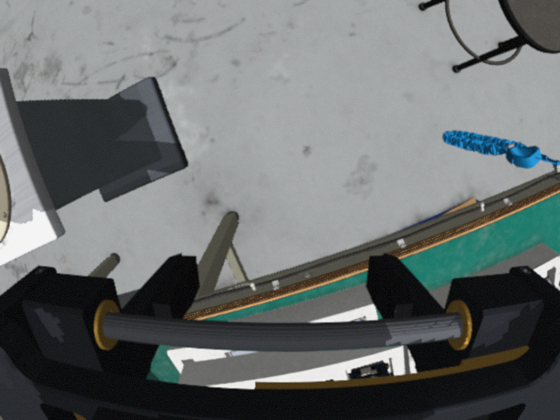

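```bash
python3 - <<'E'
import cv2
a=cv2.imread('pics/top0.png')[130:290,130:330]; cv2.imwrite('pics/t1.png',cv2.resize(a,None,fx=4,fy=4,interpolation=cv2.INTER_CUBIC)[:600,:800])
a=cv2.imread('pics/scene0.png')[140:280,190:390]; cv2.imwrite('pics/s1.png',cv2.resize(a,None,fx=4,fy=4,interpolation=cv2.INTER_CUBIC))
E
```

```text
(no output)
```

View pics/t1.png

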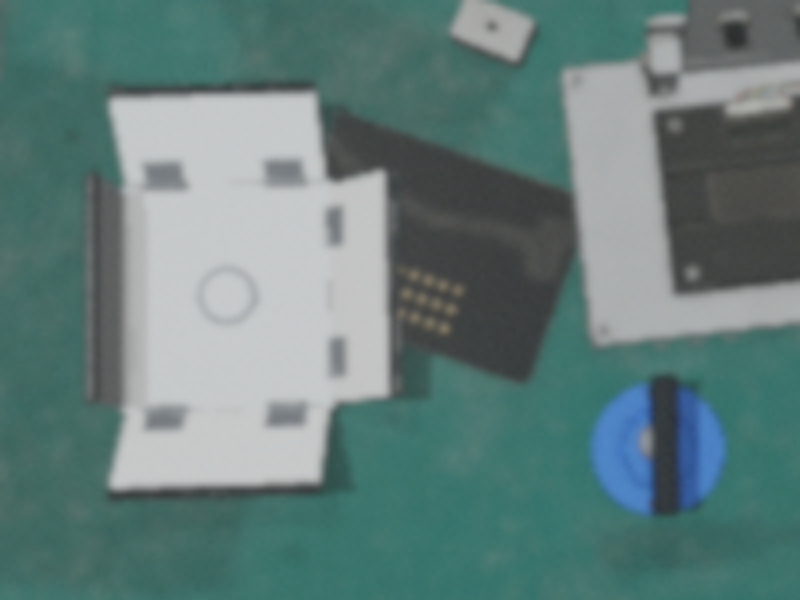

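View pics/s1.png

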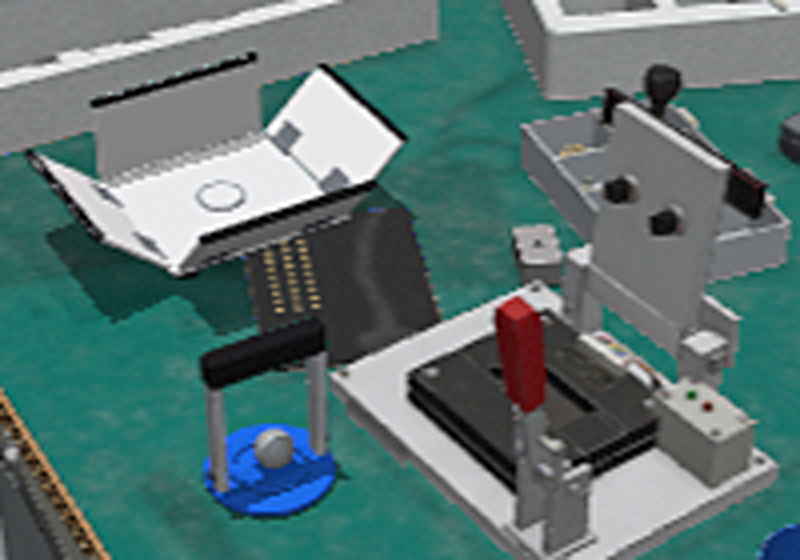

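```bash
cat >> h.py <<'E'
def ray(c,u,v):
    K=c['intrinsics'];T=c['world_from_camera']; d=T[:3,:3]@np.linalg.inv(K)@[u,v,1.]; return T[:3,3],d/np.linalg.norm(d)
def onz(c,u,v,z):
    o,d=ray(c,u,v); return o+d*(z-o[2])/d[2]
def tri(c1,p1,c2,p2):
    a,d=ray(c1,*p1);b,e=ray(c2,*p2)
    s=np.linalg.lstsq(np.c_[d,-e],b-a,rcond=None)[0]; P=a+s[0]*d;Q=b+s[1]*e
    return (P+Q)/2,np.linalg.norm(P-Q)
def proj(c,P):
    T=c['world_from_camera']; q=c['intrinsics']@(T[:3,:3].T@(np.asarray(P)-T[:3,3])); return q[:2]/q[2]
E
python3 - <<'E'
from h import *
t=dict(np.load('pics/top0.npz'));s=dict(np.load('pics/scene0.npz'))
T=lambda u,v:(u/4+130-.375,v/4+130-.375)
S=lambda u,v:(u/4+190-.375,v/4+140-.375)
p=lambda n,x:print(n,np.round(x,4))
p('floor circle',onz(t,*T(227,295),.018)); p('sc',onz(s,*S(221,196),.018)); print(tri(t,T(227,295),s,S(221,196)))
for n,a in dict(BLhinge=(120,184),BRh=(328,182),FLh=(122,408),FRh=(333,402)).items(): p(n,onz(t,*T(*a),.018))
for n,a,b in [('backL',(109,92),(322,68)),('backR',(317,91),(403,140)),('frontL',(109,491),(32,153)),('frontR',(322,488),(178,272)),('sideB',(388,171),(374,185)),('sideF',(395,396),(203,240)),('wallF',(92,401),(96,101)),('wallB',(92,174),(252,57))]:
    print(n,*[np.round(x,4) for x in tri(t,T(*a),s,S(*b))])
# tray
r=lambda im:im
im=t['pixels'][:,:,:].astype(int); m=((im[:,:,2]>150)&(im[:,:,0]<110)&(im[:,:,2]-im[:,:,1]>50)).astype(np.uint8); m[:,:270]=0;m[:220]=0;m[270:]=0;m[:,330:]=0
ys,xs=np.nonzero(m);print(xs.min(),xs.max(),ys.min(),ys.max())
cc,rr=cv2.minEnclosingCircle(np.c_[xs,ys].astype(np.float32)); print(cc,rr); p('disc',onz(t,*cc,.006))
im=t['pixels'].astype(int)[220:262,285:310]; m=(im.max(2)<60).astype(np.uint8)
n,l,st,ce=cv2.connectedComponentsWithStats(m); k=1+np.argmax(st[1:,4]); 
rc=cv2.minAreaRect(np.argwhere(l==k)[:,::-1].astype(np.float32)); print(st[k],rc); bt=(rc[0][0]+285,rc[0][1]+220)
p('bar top',onz(t,*bt,.094))
for a,b in [((665,378),(325,320)),((665,512),(205,352))]: print(tri(t,T(*a),s,S(*b)))
E
```

```text
floor circle [0.5284 0.1442 0.018 ]
sc [0.528 0.142 0.018]
(array([0.52882452, 0.14448314, 0.01623047]), np.float64(0.0005934723198533718))
BLhinge [0.5895 0.203  0.018 ]
BRh [0.5898 0.0903 0.018 ]
FLh [0.4679 0.1996 0.018 ]
FRh [0.4701 0.0867 0.018 ]
backL [0.633  0.2009 0.0516] 0.0006
backR [0.6318 0.0908 0.056 ] 0.0006
frontL [0.4243 0.196  0.0532] 0.0013
frontR [0.445  0.0811 0.027 ] 0.0458
sideB [0.589 0.053 0.058] 0.0014
sideF [0.4719 0.0485 0.061 ] 0.0024
wallF [0.4701 0.1992 0.0757] 0.0028
wallB [0.5843 0.2034 0.0728] 0.0019
279 310 227 257
(294.11920166015625, 241.81634521484375) 16.030338287353516
disc [ 0.4438 -0.0881  0.006 ]
[11 18  1  2  2] ((11.0, 18.5), (1.0, 0.0), -90.0)
bar top [ 0.4484 -0.088   0.094 ]
(array([ 0.47843398, -0.08889944,  0.09216043]), np.float64(0.0031624131604057917))
(array([ 0.41128105, -0.08734686,  0.09629791]), np.float64(0.0007199838508728424))
```

```bash
python3 - <<'E'
from h import *
t=dict(np.load('pics/top0.npz'));s=dict(np.load('pics/scene0.npz'))
def pl(c,a,b):
    o,d=ray(c,*a);_,e=ray(c,*b);n=np.cross(d,e);return n,n@o
n1,k1=pl(t,(10,52),(400,49));
for a,b in [((250,26),(450,117)),((262,32),(400,94))]:
    n2,k2=pl(s,a,b)
    for y in (.15,-.1): print(np.linalg.solve([n1,n2,[0,1,0]],[k1,k2,y]))
im=cv2.cvtColor(s['pixels'],cv2.COLOR_RGB2BGR)[:200,190:470]; cv2.imwrite('pics/sh.png',cv2.resize(im,None,fx=2.8,fy=2.8))
c=vision.read_camera
for pt in [(371,205),(322,122),(118,100),(118,280)]: print(pt,onz(t,*pt,.15))
E
```

```text
[0.72668816 0.15       0.32623487]
[ 0.71931884 -0.1         0.34428192]
[0.7270556 0.15      0.3254603]
[ 0.71915948 -0.1         0.34461786]
(371, 205) [ 0.50804276 -0.22636792  0.15      ]
(322, 122) [ 0.66765696 -0.13772951  0.15      ]
(118, 100) [0.71272252 0.25024661 0.15      ]
(118, 280) [0.37421312 0.24017324 0.15      ]
```

View pics/sh.png

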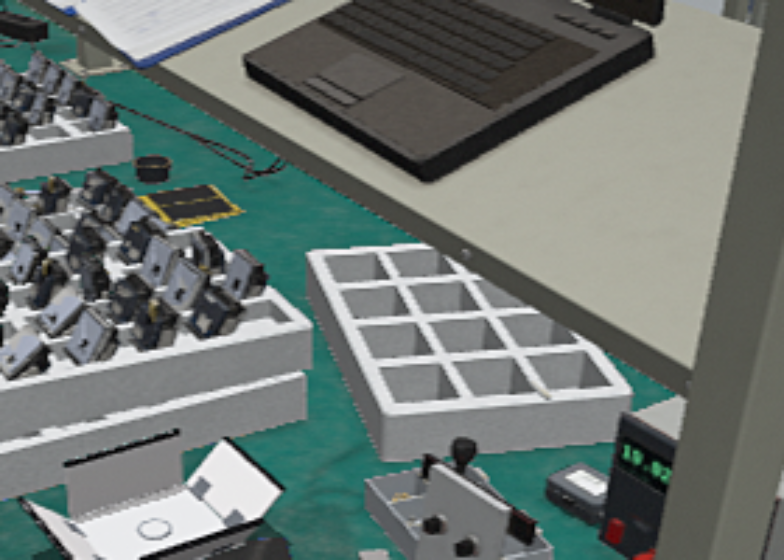

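```bash
cat >> h.py <<'E'
from scipy.spatial.transform import Rotation as Ro
def goal(tilt=0,yaw=90): # tilt: fingertips lean away from the robot (+x)
    return Ro.from_euler('y',-tilt,degrees=True)*Ro.from_euler('z',yaw,degrees=True)*Ro.from_euler('x',180,degrees=True)
def row(P,tilt=0,yaw=90):
    o=robot.get_obs(); R=Ro.from_euler('xyz',o['ee_rot'])
    d=R.inv().apply(np.array(P)-o['tool_pos'])*1000; w=(R.inv()*goal(tilt,yaw)).as_rotvec(degrees=True)
    print(np.round(o['t'],2),np.round(o['tool_pos'],4),'row',np.round(np.r_[d,w],1).tolist())
E
python3 -c "
from h import *
print(goal(20).apply([[1,0,0],[0,1,0],[0,0,1]]).round(2)); row((.385,.125,.24))"
```

```text
[[ 0.    1.    0.  ]
 [ 0.94 -0.    0.34]
 [ 0.34  0.   -0.94]]
0.15 [0.1832 0.5184 0.2113] row [-303.6, 321.4, -28.4, -0.0, 0.1, -19.5]
```

Emit:
send_rows(grip=0, series=[[-27, 29, -10, 0, 0, -6], [-54, 58, -25, 0, 0, -12], [-81, 87, -28, 0, 0, -19.5], [-110, 117, -28, 0, 0, -19.5], [-140, 148, -28, 0, 0, -19.5]])

```text
t: 0.57
tool_pos: [0.2738, 0.3406, 0.2395]
ee_rot: [-3.141, 0.001, 1.574]
wrist_force: [1.5, -0.1, 0.3]
opening: 0.0569
```

```bash
python3 -c "
from h import *
row((.385,.125,.24))"
```

```text
0.57 [0.2738 0.3406 0.2395] row [-215.9, 110.6, -0.3, -0.0, 0.0, 0.2]
```

Emit:
send_rows(series=[[-36, 18, 0, 0, 0, 0], [-72, 37, 0, 0, 0, 0], [-108, 55, 0, 0, 0, 0], [-144, 74, 0, 0, 0, 0], [-180, 92, 0, 0, 0, 0]])

```text
t: 0.98
tool_pos: [0.3667, 0.1589, 0.2397]
ee_rot: [3.142, 0.001, 1.574]
wrist_force: [1.4, 0.9, 0.3]
opening: 0.0236
```

```bash
python3 -c "
from h import *
row((.390,.125,.1))"
```

```text
0.98 [0.3667 0.1589 0.2397] row [-33.9, 23.2, 139.7, 0.0, 0.0, 0.2]
```

Emit:
send_rows(series=[[-15, 10, 20, 0, 0, 0], [-34, 23, 60, 0, 0, 0.2], [-34, 23, 100, 0, 0, 0.2], [-34, 23, 140, 0, 0, 0.2], [-34, 23, 160, 0, 0, 0.2]])

```text
t: 1.4
tool_pos: [0.3879, 0.1243, 0.0762]
ee_rot: [-3.136, 0.001, 1.569]
wrist_force: [-0.3, -0.0, 0.9]
opening: 0.0006
```

Emit:
send_rows(series=[[0, 0, 20, 0, 0, 0], [0, 0, 37, 0, 0, 0], [0, 5, 37, 0, 0, 0], [0, 9, 37, 0, 0, 0], [0, 9, 37, 0, 0, 0]])

```text
t: 1.82
tool_pos: [0.3984, 0.1243, 0.0401]
ee_rot: [-3.139, 0.001, 1.569]
wrist_force: [0.1, -1.3, 1.2]
opening: 0.001
```

```bash
python3 - <<'E'
from h import *
row((.405,.125,.042)); snap('scene','s2.png');snap('top','t2.png')
a=cv2.imread('pics/s2.png')[80:280,150:400]; cv2.imwrite('pics/s2c.png',cv2.resize(a,None,fx=3,fy=3))
a=cv2.imread('pics/t2.png')[130:330,130:330]; cv2.imwrite('pics/t2c.png',cv2.resize(a,None,fx=3,fy=3))
E
```

```text
1.82 [0.3984 0.1243 0.0401] row [0.7, 6.6, -1.9, -0.2, 0.0, -0.1]
```

View pics/s2c.png

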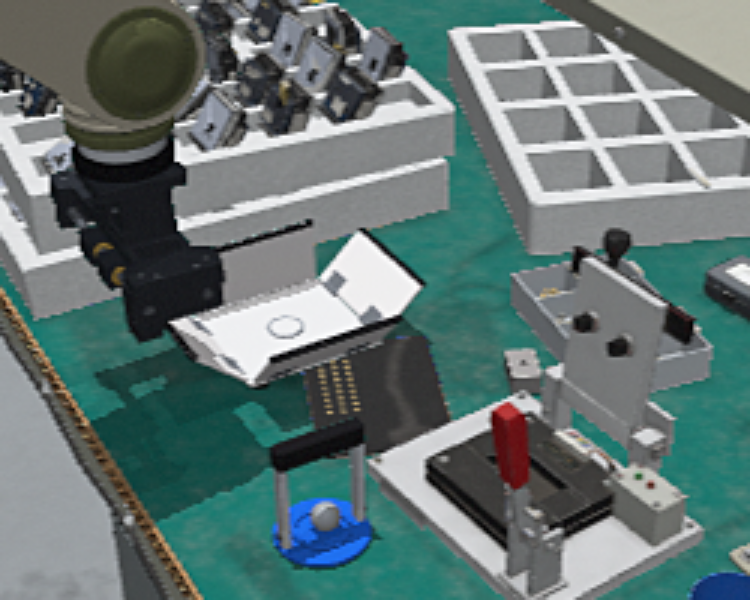

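View pics/t2c.png

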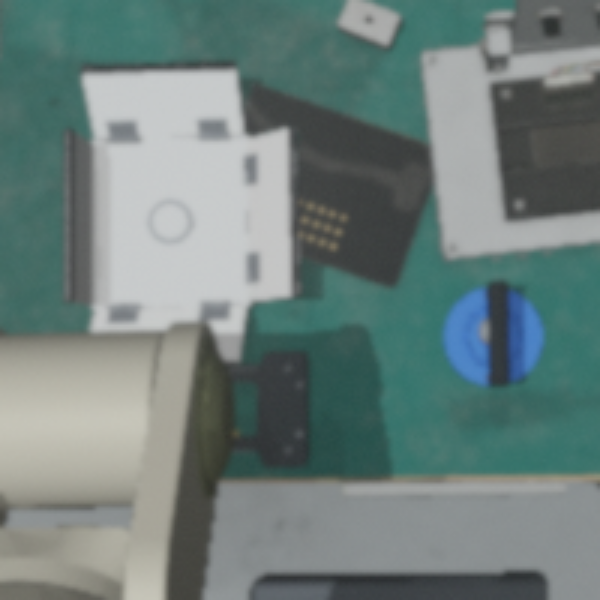

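Emit:
send_rows(series=[[0, 6, 0, 0, 0, 0], [0, 12, -3, 0, 0, 0], [0, 17, -8, 0, 0, 0], [0, 21, -12, 0, 0, 0], [0, 26, -15, 0, 0, 0]])

```text
t: 2.33
tool_pos: [0.4243, 0.1243, 0.0559]
ee_rot: [-3.14, 0.001, 1.569]
wrist_force: [0.7, -0.0, -0.5]
opening: 0.0007
```

Emit:
send_rows(series=[[0, 5, -3, 0, 0, 0], [0, 11, -6, 0, 0, 0], [0, 16, -8, 0, 0, 0], [0, 20, -9, 0, 0, 0], [0, 25, -10, 0, 0, 0]])

```text
t: 2.75
tool_pos: [0.4496, 0.1243, 0.0659]
ee_rot: [-3.139, 0.001, 1.569]
wrist_force: [-0.3, 0.1, 0.2]
opening: 0.0006
```

```bash
cat > look.py <<'E'
import sys
from h import *
f=sys.argv[1]
snap('scene','s'+f+'.png');snap('top','t'+f+'.png')
a=cv2.imread('pics/s'+f+'.png')[120:260,180:320]; b=cv2.imread('pics/t'+f+'.png')[130:270,140:280]
cv2.imwrite('pics/'+f+'c.png',cv2.resize(np.hstack([a,b]),None,fx=2.85,fy=2.85,interpolation=cv2.INTER_CUBIC))
o=robot.get_obs();print(o['t'],o['tool_pos'],o['wrist_force'])
E
python3 look.py 3
```

```text
2.85 [0.45000659 0.12423963 0.06582906] [0.62413844 0.58547339 0.05757085]
```

View pics/3c.png

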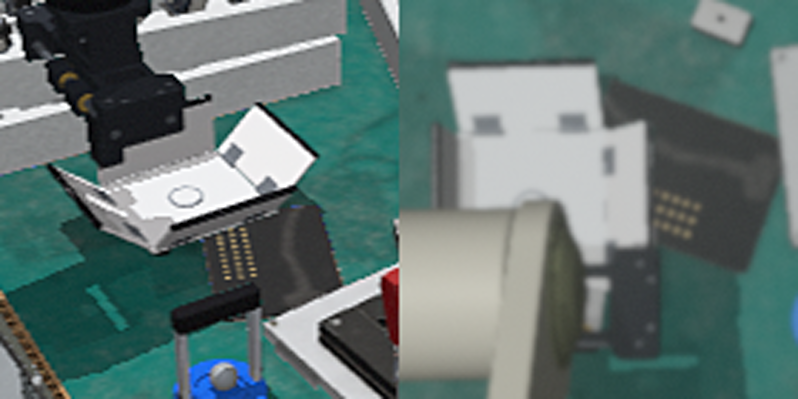

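```bash
python3 - <<'E'
from h import *
c=dict(np.load('pics/s3.npz'));t=dict(np.load('pics/t3.npz'))
a=cv2.imread('pics/s3.png');b=cv2.imread('pics/t3.png')
P=np.array([.45,.1242,.0658])
for im,cc in((a,c),(b,t)):
  for q in (P,P+[0,0,.064],P+[0,.09,.064],P+[0,-.09,.064],P+[0,0,.17]):
    p=proj(cc,q);print(p);cv2.circle(im,tuple(int(round(x)) for x in p),1,(0,0,255),-1)
cv2.imwrite('pics/m3.png',cv2.resize(np.hstack([a[60:260,150:330],b[90:290,140:320]]),None,fx=2.2,fy=2.2,interpolation=cv2.INTER_CUBIC))
w=snap('wrist','w3.png')
E
```

```text
[217.93574709 184.74916175]
[215.75597969 161.84318762]
[201.21873339 145.3163544 ]
[231.97476442 180.28169688]
[211.80965372 120.37342324]
[191.04418993 239.04712648]
[184.63915587 238.09798915]
[136.8158676 238.5132395]
[232.32757159 237.6839099 ]
[171.56894828 236.16116543]
```

View pics/m3.png

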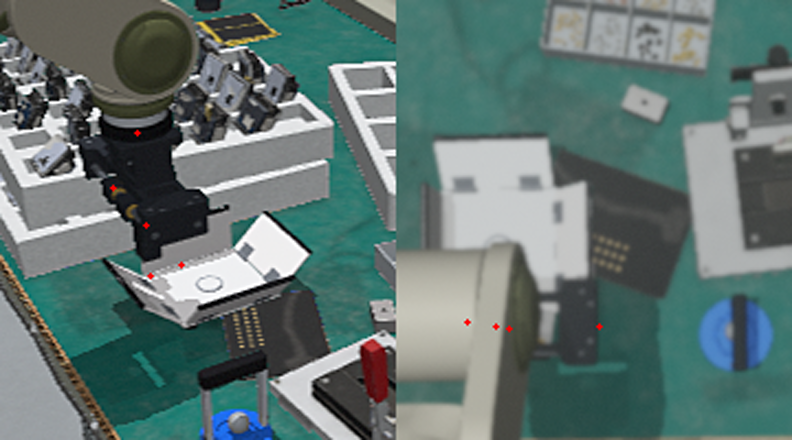

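View pics/w3.png

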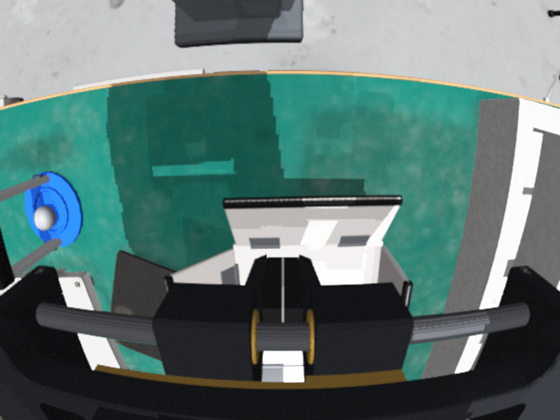

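```bash
cat >> h.py <<'E'
def fray(c,u,v):
    K=c['intrinsics'];T=c['world_from_camera']; x,y=u-K[0,2],v-K[1,2]; r=np.hypot(x,y);a=r/K[0,0]
    d=np.array([np.sin(a)*x/r,np.sin(a)*y/r,np.cos(a)]); return T[:3,3],T[:3,:3]@d
B0=np.array([.5287,.1442,.018])
def arc(o,d,axis,h,sgn):
    # angle where ray meets cylinder r=60 about hinge: axis coordinate index 0/1, hinge coord h, sgn outward
    n=np.array([d[axis],d[2]]);q=np.array([o[axis]-h,o[2]-.018])
    s=np.roots([n@n,2*n@q,q@q-.06**2]); 
    if np.iscomplex(s).any(): s=s.real; 
    return [(round(float(np.arctan2(q[1]+k*n[1],sgn*(q[0]+k*n[0]))),3),np.round(o+k*d,4)) for k in s]
E
python3 - <<'E'
from h import *
t=dict(np.load('pics/top0.npz'));s=dict(np.load('pics/scene0.npz'));w=dict(np.load('pics/w3.npz'))
T=lambda u,v:(u/4+130-.375,v/4+130-.375)
S=lambda u,v:(u/4+190-.375,v/4+140-.375)
print('f w',[arc(*fray(w,*p),0,.4667,-1) for p in((223,200),(401,199))])
print('f t',[arc(*ray(t,*T(*p)),0,.4667,-1) for p in((109,491),(322,488))])
print('f s',[arc(*ray(s,*S(*p)),0,.4667,-1) for p in((32,153),(178,272))])
print('b t',[arc(*ray(t,*T(*p)),0,.5907,1) for p in((109,91),(317,90))])
print('b s',[arc(*ray(s,*S(*p)),0,.5907,1) for p in((322,68),(403,140))])
print('s t',[arc(*ray(t,*T(*p)),1,.0872,-1) for p in((388,171),(395,396))])
print('s s',[arc(*ray(s,*S(*p)),1,.0872,-1) for p in((374,185),(203,240))])
print('w floor',[ (lambda o,d:o+d*(.018-o[2])/d[2])(*fray(w,*p)) for p in ((235,243),(385,243))])
E
```

```text
f w [[(-1.239, array([ 0.4472,  0.0699, -0.0387])), (0.693, array([0.4205, 0.0882, 0.0563]))], [(-1.221, array([ 0.4461,  0.2326, -0.0384])), (0.681, array([0.4201, 0.1954, 0.0558]))]]
f t [[(-0.772, array([ 0.4237,  0.2167, -0.0239])), (0.771, array([0.4237, 0.1945, 0.0598]))], [(-0.786, array([ 0.4243,  0.0984, -0.0245])), (0.784, array([0.4242, 0.0861, 0.0604]))]]
f s [[(-1.639, array([ 0.4708,  0.3387, -0.0419])), (0.739, array([0.4223, 0.1879, 0.0584]))], [(-2.095, array([ 0.4968,  0.1469, -0.0339])), (1.132, array([0.4412, 0.0123, 0.0723]))]]
b t [[(-0.39, array([ 0.6462,  0.2162, -0.0048])), (0.841, array([0.6307, 0.198 , 0.0627]))], [(-0.395, array([ 0.6461,  0.1001, -0.0051])), (0.845, array([0.6305, 0.0899, 0.0629]))]]
b s [[(0.228, array([0.6491, 0.2309, 0.0316])), (1.11, array([0.6174, 0.1703, 0.0718]))], [(0.306, array([0.6479, 0.1177, 0.0361])), (1.037, array([0.6212, 0.0722, 0.0697]))]]
s t [[(-1.169, array([ 0.6056,  0.0637, -0.0372])), (0.951, array([0.5868, 0.0523, 0.0668]))], [(-1.082, array([ 0.4758,  0.059 , -0.035 ])), (0.873, array([0.4707, 0.0486, 0.064 ]))]]
s s [[(-2.667, array([ 0.6392,  0.1406, -0.0094])), (0.836, array([0.5864, 0.047 , 0.0625]))], [(-2.655, array([ 0.5129,  0.1402, -0.01  ])), (0.826, array([0.4724, 0.0465, 0.0621]))]]
w floor [array([0.46442628, 0.08784875, 0.018     ]), array([0.46540484, 0.2013132 , 0.018     ])]
```

```bash
python3 - <<'E'
from h import *
t=dict(np.load('pics/top0.npz'));s=dict(np.load('pics/scene0.npz'));w=dict(np.load('pics/w3.npz'))
T=lambda u,v:(u/4+130-.375,v/4+130-.375)
S=lambda u,v:(u/4+190-.375,v/4+140-.375)
def x(a,d,b,e):
    k=np.linalg.lstsq(np.c_[d,-e],b-a,rcond=None)[0]; P=a+k[0]*d;Q=b+k[1]*e; return (P+Q)/2,np.linalg.norm(P-Q)
print(x(*fray(w,401,199),*ray(t,*T(109,491))))
print(x(*fray(w,223,200),*ray(t,*T(322,488))))
print(x(*fray(w,401,199),*ray(s,*S(32,153))))
print(x(*fray(w,223,200),*ray(s,*S(155,272))))
# TCP in wrist
P=robot.get_obs()['tool_pos'];M=w['world_from_camera'];K=w['intrinsics']
for dz in (0,.019,.04,.064):
    q=M[:3,:3].T@(P+[0,0,dz]-M[:3,3]);a=np.arctan2(np.hypot(*q[:2]),q[2]);print(dz,K[:2,2]+K[0,0]*a*q[:2]/np.hypot(*q[:2]))
im=cv2.imread('pics/w3.png')[180:400,150:420];cv2.imwrite('pics/w3c.png',cv2.resize(im,None,fx=2.7,fy=2.7))
E
```

```text
(array([0.42339655, 0.19916009, 0.04468616]), np.float64(0.0013756181062408242))
(array([0.42352245, 0.08722745, 0.04828889]), np.float64(0.0018313474268737602))
(array([0.42304306, 0.19652397, 0.05252519]), np.float64(0.004037654432424865))
(array([0.44219939, 0.07932464, 0.02260691]), np.float64(0.023783022022178493))
0 [284.46042506 251.83815508]
0.019 [284.66793622 266.8178811 ]
0.04 [284.94634069 287.16328279]
0.064 [285.34795135 317.04279583]
```

View pics/w3c.png

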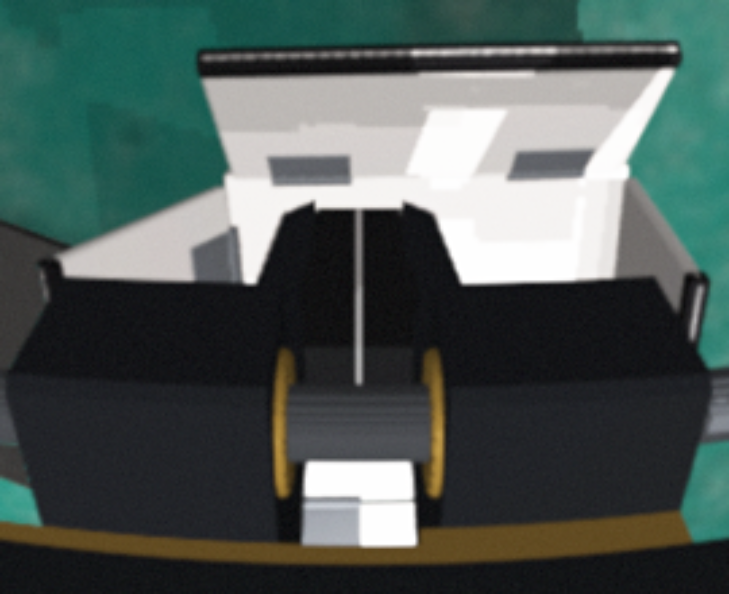

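Emit:
send_rows(series=[[0, 0, -15, 0, 0, 0], [0, -20, -25, 0, 0, 0], [0, -45, -25, 0, 0, 0], [0, -65, -15, 0, 0, 0], [0, -66, 10, 0, 0, 0]])

```text
t: 3.32
tool_pos: [0.3812, 0.1247, 0.0572]
ee_rot: [3.141, 0.001, 1.57]
wrist_force: [1.5, -0.2, 0.1]
opening: 0.0001
```

Emit:
send_rows(series=[[0, 0, 10, 0, 0, 0], [0, 0, 22, 0, 0, 0], [0, 0, 28, 0, 0, 0], [0, 8, 28, 0, 0, 0], [0, 16, 28, 0, 0, 0]])

```text
t: 3.73
tool_pos: [0.3978, 0.1247, 0.0294]
ee_rot: [3.141, 0.001, 1.57]
wrist_force: [0.7, 0.5, -0.6]
opening: 0.0005
```

```bash
python3 look.py 4; python3 -c "
from h import *
snap('wrist','w4.png')"
```

```text
3.8333 [0.39934775 0.12458333 0.02981157] [-0.99159112 -0.17027759  0.03445448]
```

View pics/w4.png

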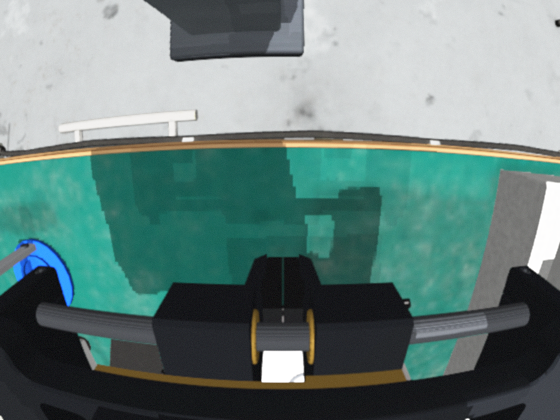

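View pics/4c.png

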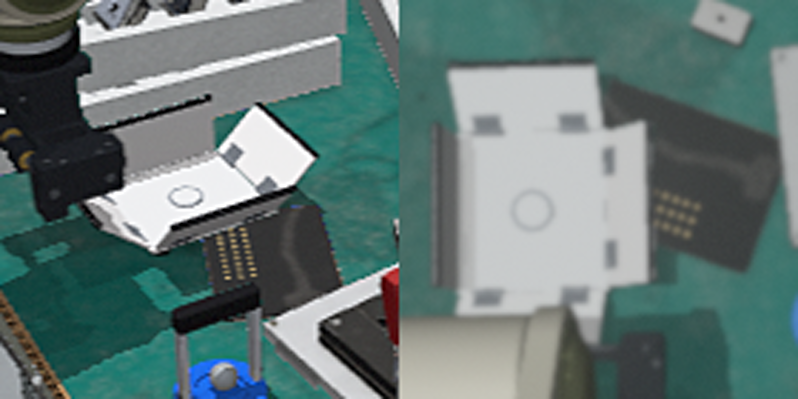

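Emit:
send_rows(series=[[0, 6, 0, 0, 0, 0], [0, 12, 0, 0, 0, 0], [0, 17, -3, 0, 0, 0], [0, 21, -6, 0, 0, 0], [0, 25, -9, 0, 0, 0]])

```text
t: 4.3
tool_pos: [0.4222, 0.1247, 0.0391]
ee_rot: [-3.14, 0.001, 1.57]
wrist_force: [-6.7, 0.3, 8.3]
opening: 0.0003
```

```bash
python3 look.py 5; python3 -c "
from h import *
snap('wrist','w5.png')"
```

```text
4.4 [0.42320834 0.12474054 0.03955892] [-6.33917491  0.18257713  9.14657438]
```

View pics/w5.png

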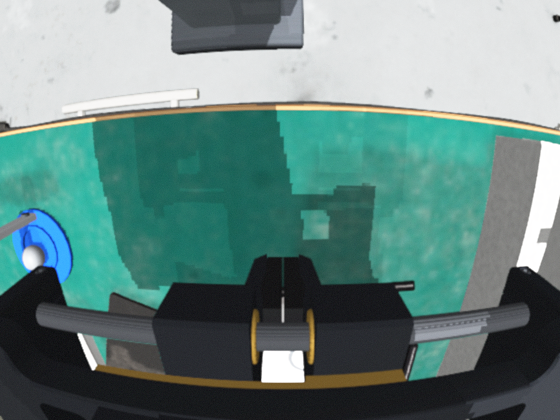

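View pics/5c.png

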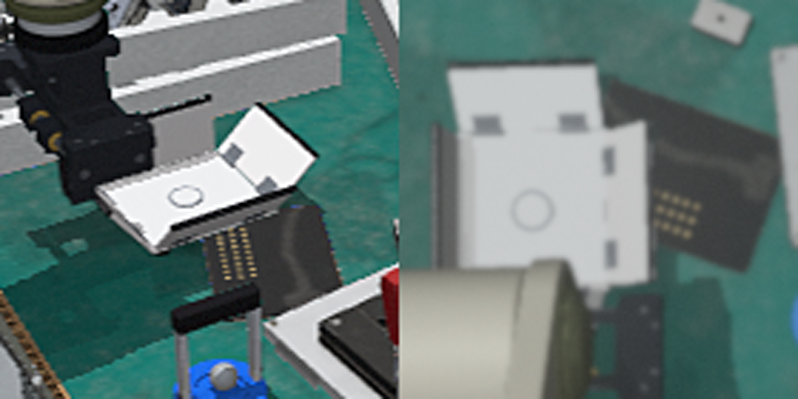

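```bash
python3 - <<'E'
from h import *
w=dict(np.load('pics/w5.npz'))
print(arc(*fray(w,403,285),0,.4667,-1), arc(*fray(w,413,285),0,.465,-1))
E
```

```text
[(-2.039, array([ 0.4938,  0.2351, -0.0356])), (0.94, array([0.4313, 0.1892, 0.0665]))] [(-2.073, array([ 0.4939,  0.2451, -0.0346])), (0.97, array([0.4311, 0.1948, 0.0675]))]
```

Emit:
send_rows(series=[[0, 4, -4, 0, 0, 0], [0, 8, -7, 0, 0, 0], [0, 14, -10, 0, 0, 0], [0, 19, -12, 0, 0, 0], [0, 24, -13, 0, 0, 0]])

```text
t: 4.87
tool_pos: [0.4481, 0.1246, 0.0529]
ee_rot: [3.14, 0.0, 1.57]
wrist_force: [-0.8, 0.2, -0.1]
opening: 0.0005
```

Emit:
send_rows(series=[[0, 3, 0, 0, 0, 0], [0, 6, -0.5, 0, 0, 0], [0, 8, -0.5, 0, 0, 0], [0, 9, -0.5, 0, 0, 0], [0, 9, -0.5, 0, 0, 0]])

```text
t: 5.28
tool_pos: [0.4571, 0.1246, 0.0532]
ee_rot: [3.14, 0.0, 1.57]
wrist_force: [-0.3, -0.3, -0.1]
opening: 0.0004
```

```bash
python3 look.py 6; python3 -c "
from h import *
snap('wrist','w6.png')"
```

```text
5.3833 [0.45687787 0.12467605 0.05326128] [0.36935838 0.30434477 0.71538694]
```

View pics/w6.png

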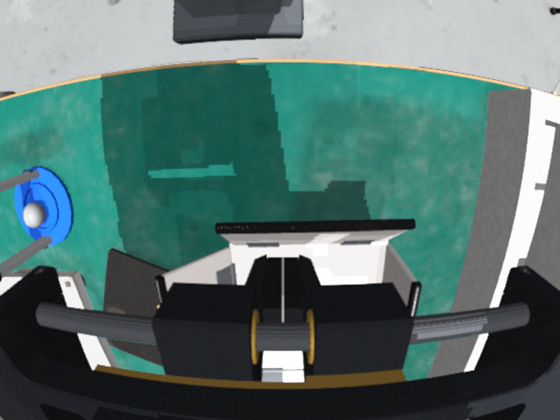

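View pics/6c.png

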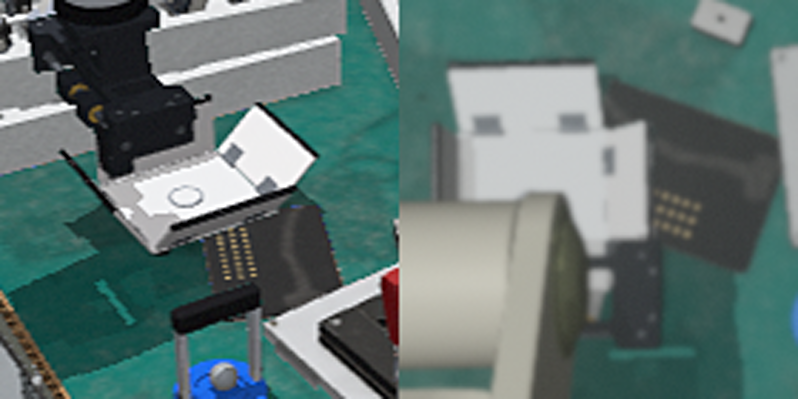

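```bash
python3 - <<'E'
from h import *
s=dict(np.load('pics/s6.npz'));w=dict(np.load('pics/w6.npz'))
def x(a,d,b,e):
    k=np.linalg.lstsq(np.c_[d,-e],b-a,rcond=None)[0]; P=a+k[0]*d;Q=b+k[1]*e; return (P+Q)/2,np.linalg.norm(P-Q)
print(arc(*fray(w,414,224),0,.4667,-1),arc(*fray(w,217,228),0,.4667,-1))
print(x(*fray(w,414,224),*ray(s,201.8,173.3)))
o,d=fray(w,315,224)
for z in (.02,.04,.06,.08): print(o+d*(z-o[2])/d[2])
a=cv2.imread('pics/s6.png')[120:240,180:320]; cv2.imwrite('pics/m6.png',cv2.resize(a,None,fx=5,fy=5,interpolation=cv2.INTER_CUBIC))
print([proj(s,(.4312,.145+k,.067)) for k in (-.054,.054)])
E
```

```text
[(-1.701, array([ 0.4745,  0.2454, -0.0415])), (0.994, array([0.434 , 0.1953, 0.0683]))] [(-1.748, array([ 0.4773,  0.0653, -0.0411])), (1.022, array([0.4354, 0.0894, 0.0692]))]
(array([0.43739909, 0.19871904, 0.06081974]), np.float64(0.0012740025930431725))
[0.45117879 0.14551469 0.02      ]
[0.44385622 0.14338194 0.04      ]
[0.43653366 0.14124919 0.06      ]
[0.42921109 0.13911644 0.08      ]
[array([216.15128518, 193.37048967]), array([198.95582966, 171.91868034])]
```

View pics/m6.png

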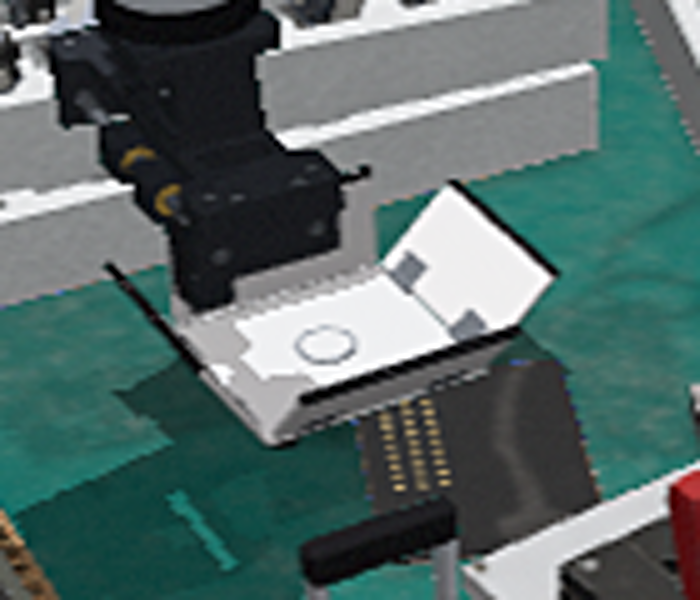

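```bash
python3 - <<'E'
from h import *
s=dict(np.load('pics/s5.npz'));w=dict(np.load('pics/w5.npz'))
def x(a,d,b,e):
    k=np.linalg.lstsq(np.c_[d,-e],b-a,rcond=None)[0]; P=a+k[0]*d;Q=b+k[1]*e; return (P+Q)/2,np.linalg.norm(P-Q)
print(x(*fray(w,413,284),*ray(s,214,184.5)))
a=cv2.imread('pics/s5.png')[140:220,190:290]; b=cv2.imread('pics/w5.png')[240:320,230:430]
cv2.imwrite('pics/m5.png',np.vstack([cv2.resize(a,None,fx=4,fy=4,interpolation=cv2.INTER_CUBIC)[:,:400],cv2.resize(b,(400,160))]))
a=cv2.imread('pics/s4.png')[140:220,190:290];cv2.imwrite('pics/m4.png',cv2.resize(a,None,fx=5,fy=5,interpolation=cv2.INTER_CUBIC))
E
```

```text
(array([ 0.47757801,  0.23155215, -0.00628043]), np.float64(0.003587546239910055))
```

View pics/m5.png

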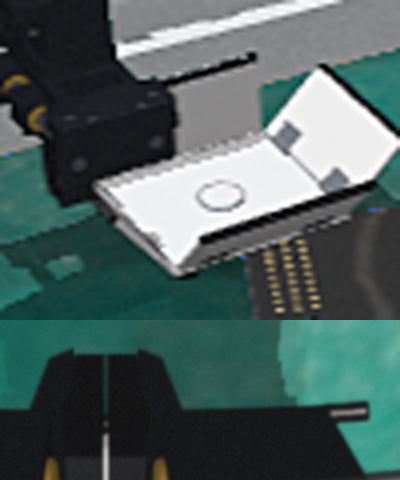

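View pics/m4.png

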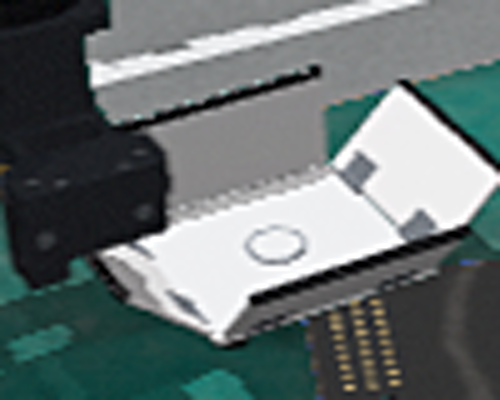

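```bash
python3 - <<'E'
from h import *
s=dict(np.load('pics/s5.npz'))
for th in (0,.3,.5,.7,1,1.3,1.57):
  print(th,[np.round((proj(s,(.4667-.06*np.cos(th),.1442+k,.018+.06*np.sin(th)))-[180,120])*2.85) for k in (-.054,.054)])
print([np.round((proj(s,(.4667,.1442+k,.018))-[180,120])*2.85) for k in (-.054,.054)])
E
```

```text
0 [array([ 81., 266.]), array([ 34., 202.])]
0.3 [array([ 82., 248.]), array([ 35., 185.])]
0.5 [array([ 86., 236.]), array([ 38., 173.])]
0.7 [array([ 93., 223.]), array([ 44., 162.])]
1 [array([107., 207.]), array([ 57., 146.])]
1.3 [array([124., 194.]), array([ 74., 134.])]
1.57 [array([142., 187.]), array([ 91., 127.])]
[array([147., 245.]), array([ 97., 184.])]
```

Emit:
send_rows(series=[[0, 0, -25, 0, 0, 0], [0, 0, -47, 0, 0, 0], [0, -30, -47, 0, 0, 0], [0, -60, -47, 0, 0, 0], [0, -60, -15, 0, 0, 0]])

```text
t: 5.85
tool_pos: [0.3949, 0.1252, 0.0719]
ee_rot: [3.133, 0.0, 1.571]
wrist_force: [1.8, -0.3, -1.1]
opening: 0.0006
```

Emit:
send_rows(series=[[0, 0, 25, 0, 0, 0], [0, 0, 45, 0, 0, 0], [0, 0, 45, 0, 0, 0], [0, 8, 45, 0, 0, 0], [0, 16, 45, 0, 0, 0]])

```text
t: 6.27
tool_pos: [0.4124, 0.1252, 0.0279]
ee_rot: [3.132, 0.0, 1.571]
wrist_force: [0.5, 0.6, -0.4]
opening: 0.0004
```

```bash
python3 look.py 7
```

```text
6.3667 [0.41379411 0.12514311 0.0281351 ] [-1.29368733  0.14604027  0.37475729]
```

View pics/7c.png

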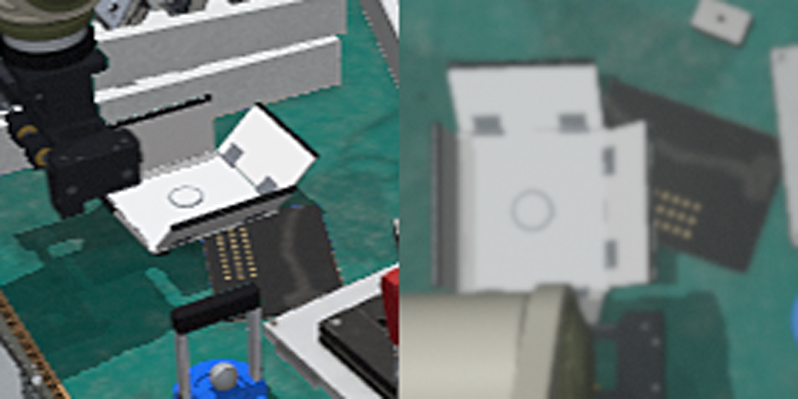

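Emit:
send_rows(series=[[0, 5, 0, 0, 0, 0], [0, 10, 0, 0, 0, 0], [0, 15, -3, 0, 0, 0], [0, 20.5, -5, 0, 0, 0], [0, 26, -7, 0, 0, 0]])

```text
t: 6.78
tool_pos: [0.4402, 0.1252, 0.0359]
ee_rot: [3.129, 0.0, 1.571]
wrist_force: [-0.9, 0.5, -0.1]
opening: 0.0005
```

Emit:
send_rows(series=[[0, 5, -1.5, 0, 0, 0], [0, 10, -2, 0, 0, 0], [0, 13, -2.5, 0, 0, 0], [0, 15, -2.5, 0, 0, 0], [0, 15, -2.5, 0, 0, 0]])

```text
t: 7.2
tool_pos: [0.4543, 0.1252, 0.0384]
ee_rot: [3.132, 0.0, 1.571]
wrist_force: [-3.0, -0.1, 3.4]
opening: 0.0005
```

```bash
python3 look.py 8;python3 -c "
from h import *
snap('wrist','w8.png')"
```

```text
7.3 [0.45437699 0.12518714 0.0383627 ] [-3.8028512   0.18559045  2.58246247]
```

View pics/8c.png

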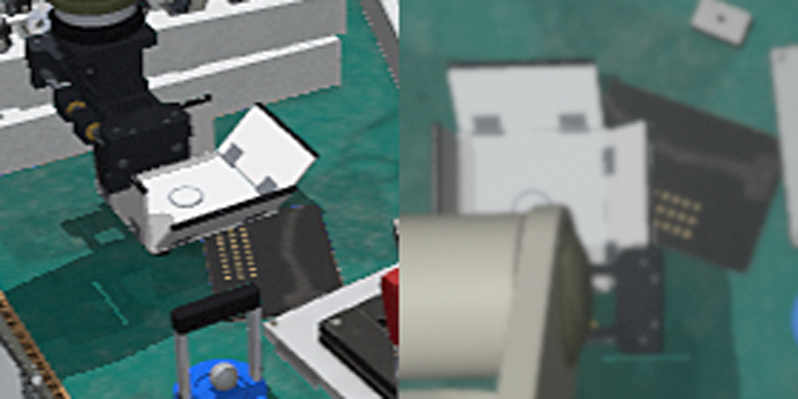

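View pics/w8.png

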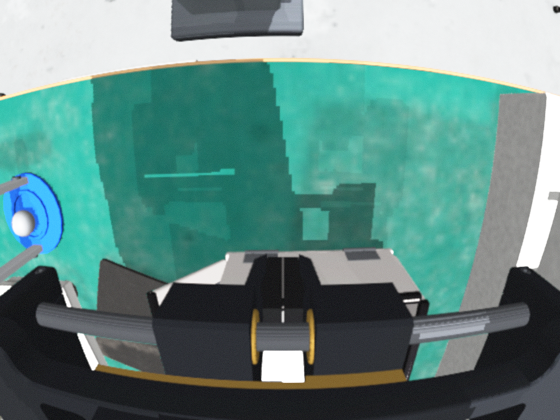

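Emit:
send_rows(series=[[0, 1, -0.5, 0, 0, 0], [0, 2, -0.5, 0, 0, 0], [0, 2, -0.5, 0, 0, 0], [0, -8, 0, 0, 0, 0], [0, -20, 0, 0, 0, 0]])

```text
t: 7.77
tool_pos: [0.4353, 0.1251, 0.0381]
ee_rot: [3.129, 0.0, 1.571]
wrist_force: [0.4, 0.4, -0.1]
opening: 0.0005
```

Emit:
send_rows(series=[[0, -30, -20, 0, 0, 0], [0, -40, -55, 0, 0, 0], [0, -40, -95, 0, 0, 0], [0, -40, -135, 0, 0, 0], [0, -40, -145, 0, 0, 0]])

```text
t: 8.18
tool_pos: [0.3958, 0.1253, 0.1882]
ee_rot: [3.118, -0.0, 1.571]
wrist_force: [0.8, 0.7, 0.5]
opening: 0.0002
```

```bash
python3 look.py 9;python3 -c "
from h import *
snap('wrist','w9.png')"
```

```text
8.2833 [0.39496579 0.12520169 0.18473763] [-0.75467274  0.22613066 -0.10487233]
```

View pics/9c.png

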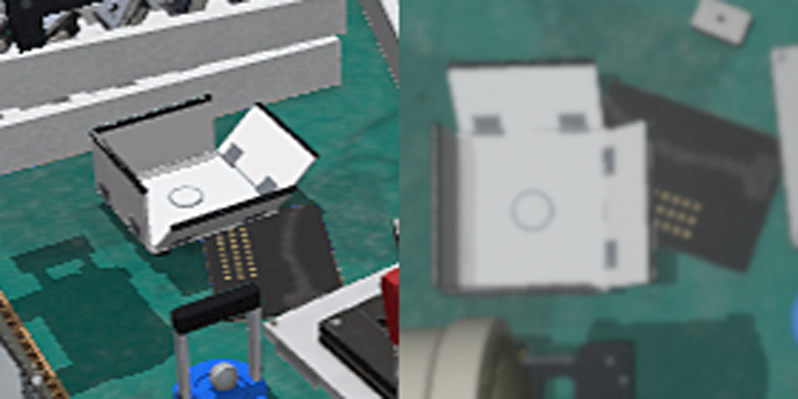

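View pics/w9.png

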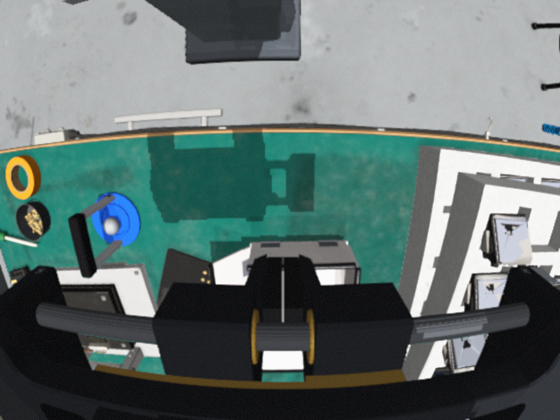

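```bash
python3 -c "
from h import *
row((.54,.008,.18))"
```

```text
8.33 [0.394  0.1251 0.1828] row [-117.1, 146.0, 5.1, 0.9, 0.0, -0.0]
```

Emit:
send_rows(series=[[-23, 29, 0, 0.9, 0, 0], [-47, 58, 0, 0.9, 0, 0], [-71, 88, 0, 0.9, 0, 0], [-95, 118, 0, 0.9, 0, 0], [-117, 146, 0, 0.9, 0, 0]])

```text
t: 8.75
tool_pos: [0.541, 0.0065, 0.1827]
ee_rot: [-3.138, -0.001, 1.57]
wrist_force: [0.4, 0.7, 0.2]
opening: 0.0
```

Emit:
send_rows(series=[[0, 0, 20, 0, 0, 0], [0, 0, 50, 0, 0, 0], [0, 0, 80, 0, 0, 0], [0, 0, 105, 0, 0, 0], [0, 0, 115, 0, 0, 0]])

```text
t: 9.17
tool_pos: [0.5381, 0.0069, 0.0625]
ee_rot: [-3.13, -0.002, 1.57]
wrist_force: [-0.9, 0.1, -0.7]
opening: 0.0005
```

```bash
python3 look.py 10;python3 -c "
from h import *
row((.54,.008,.035)); print(robot.get_obs()['joint_velocities'].round(2))"
```

```text
9.2667 [0.53929661 0.00673935 0.06505672] [-0.28078719  0.49225253  0.03841228]
9.27 [0.5393 0.0067 0.0651] row [1.2, 1.0, 30.1, -0.5, -0.1, -0.1]
[ 0.   -0.05 -0.06  0.    0.04 -0.  ]
```

View pics/10c.png

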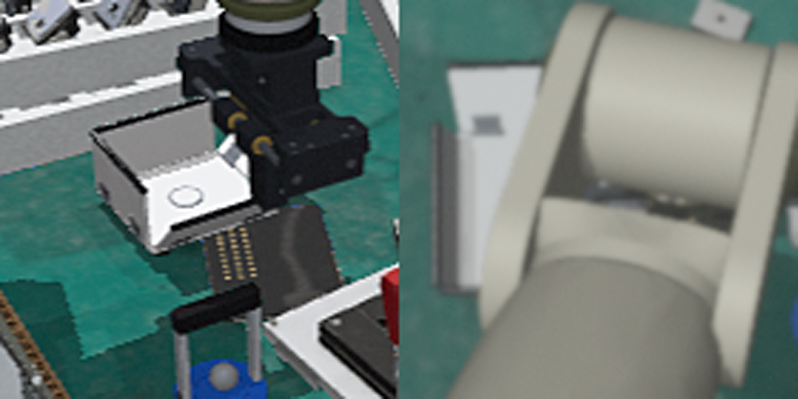

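Emit:
send_rows(series=[[0, 0, 20, -0.5, 0, 0], [0, 0, 36, -0.5, 0, 0], [3, 0, 36, -0.5, 0, 0], [9, 0, 36, -0.5, 0, 0], [15, 0, 36, -0.5, 0, 0]])

```text
t: 9.68
tool_pos: [0.5399, 0.0222, 0.0306]
ee_rot: [3.139, -0.001, 1.57]
wrist_force: [-0.1, 0.6, -0.1]
opening: 0.0006
```

```bash
python3 look.py 11;python3 -c "
from h import *
snap('wrist','w11.png')"
```

```text
9.7833 [0.53968164 0.02278871 0.03048629] [ 0.31794121  0.13755433 -0.73468418]
```

View pics/11c.png

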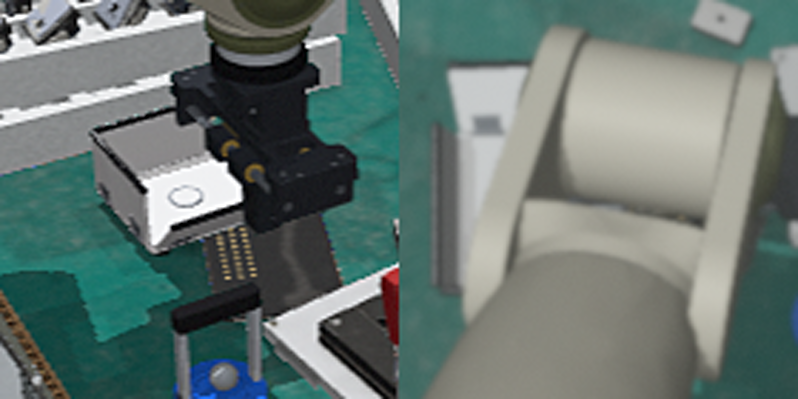

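View pics/w11.png

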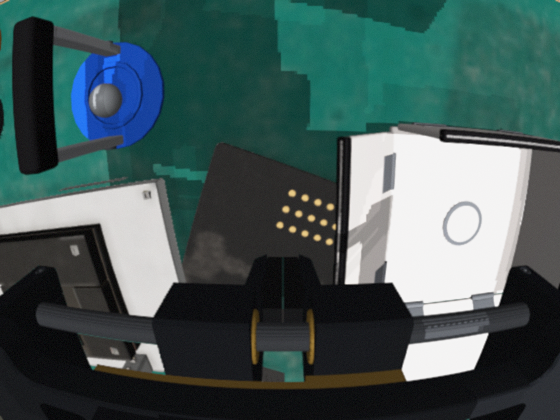

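Emit:
send_rows(series=[[5, 0, 0, 0, 0, 0], [9, 0, -3, 0, 0, 0], [13, 0, -6, 0, 0, 0], [18, 0, -9, 0, 0, 0], [23, 0, -11, 0, 0, 0]])

```text
t: 10.25
tool_pos: [0.5397, 0.0459, 0.0419]
ee_rot: [3.139, -0.001, 1.571]
wrist_force: [-0.0, -0.6, 1.1]
opening: 0.0005
```

```bash
python3 -c "
from h import *
snap('wrist','w12.png');o=robot.get_obs();print(o['t'],o['tool_pos'],o['wrist_force'])"
```

```text
10.3 [0.53976315 0.04659369 0.04212268] [-0.36551393  0.44149747 -0.44147578]
```

View pics/w12.png

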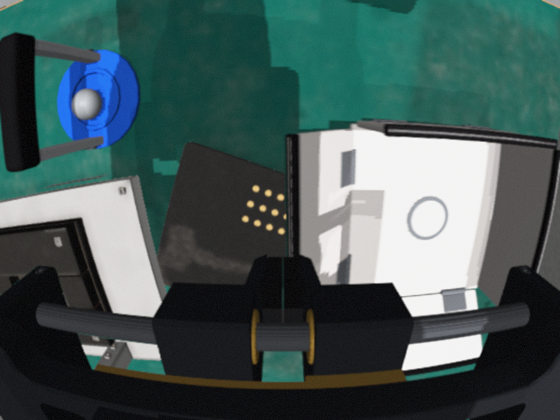

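```bash
python3 - <<'E'
from h import *
a=dict(np.load('pics/w11.npz'));b=dict(np.load('pics/w12.npz'))
def x(a,d,b,e):
    k=np.linalg.lstsq(np.c_[d,-e],b-a,rcond=None)[0]; P=a+k[0]*d;Q=b+k[1]*e; return (P+Q)/2,np.linalg.norm(P-Q)
for n,p,q in [('edge corner',(343,138),(292,135)),('circle',(462,222),(428,218)),('barR top',(35,169),(18,168)),('trayball',(106,100),(87,104)),('wall top corner',(444,134),(388,129))]:
    print(n,x(*fray(a,*p),*fray(b,*q)))
print(a['world_from_camera'].round(3).tolist(), b['world_from_camera'].round(3).tolist())
for c,p in((a,(343,138)),(b,(292,135))): print(arc(*fray(c,*p),1,.0872,-1))
for c,p in((a,(462,222)),(b,(428,218))):
    o,d=fray(c,*p); print(o+d*(.018-o[2])/d[2])
E
```

```text
edge corner (array([0.47107713, 0.0493811 , 0.05464807]), np.float64(6.502581349965122e-05))
circle (array([0.53027656, 0.15004625, 0.00723141]), np.float64(0.0007699659364138052))
barR top (array([ 0.47513174, -0.0826145 ,  0.09382748]), np.float64(0.000467119068304994))
trayball (array([ 0.44567269, -0.09154822,  0.00986238]), np.float64(0.00013169221311205135))
wall top corner (array([0.46574633, 0.09249538, 0.07064572]), np.float64(0.0002042416438617381))
[[0.001, 0.951, 0.308, 0.459], [1.0, -0.001, 0.002, 0.021], [0.002, 0.308, -0.951, 0.203], [0.0, 0.0, 0.0, 1.0]] [[0.001, 0.951, 0.309, 0.459], [1.0, -0.001, 0.002, 0.044], [0.002, 0.309, -0.951, 0.214], [0.0, 0.0, 0.0, 1.0]]
[(-1.228, array([ 0.479 ,  0.067 , -0.0385])), (0.853, array([0.4704, 0.0478, 0.0632]))]
[(-0.945, array([ 0.4777,  0.052 , -0.0306])), (0.882, array([0.4703, 0.0491, 0.0643]))]
[0.52594256 0.14292612 0.018     ]
[0.52692804 0.14456289 0.018     ]
```

```bash
python3 - <<'E'
from h import *
w=dict(np.load('pics/w12.npz'));P=robot.get_obs()['tool_pos'];M=w['world_from_camera'];K=w['intrinsics']
def fp(X):
    q=M[:3,:3].T@(X-M[:3,3]);a=np.arctan2(np.hypot(*q[:2]),q[2]);return (K[:2,2]+K[0,0]*a*q[:2]/np.hypot(*q[:2])).round(1)
for dx in (-.009,-.005,0):
  for dz in (0,.01,.02,.03,.045): print(dx,dz,fp(P+[dx,0,dz]),fp(P+[dx,.0175,dz]))
im=cv2.imread('pics/w12.png')[240:400,200:370];cv2.imwrite('pics/w12c.png',cv2.resize(im,None,fx=4,fy=4,interpolation=cv2.INTER_CUBIC))
E
```

```text
-0.009 0 [285.7 238.8] [316.1 238.7]
-0.009 0.01 [285.9 245.9] [317.9 245.7]
-0.009 0.02 [286.2 253.8] [319.9 253.5]
-0.009 0.03 [286.4 262.5] [322.1 262.2]
-0.009 0.045 [286.9 277.7] [325.8 277.2]
-0.005 0 [285.7 245.2] [315.9 245. ]
-0.005 0.01 [285.9 252.5] [317.6 252.3]
-0.005 0.02 [286.1 260.7] [319.6 260.4]
-0.005 0.03 [286.4 269.7] [321.7 269.4]
-0.005 0.045 [286.8 285.3] [325.3 284.8]
0 0 [285.7 253. ] [315.6 252.8]
0 0.01 [285.9 260.7] [317.3 260.4]
0 0.02 [286.1 269.1] [319.1 268.8]
0 0.03 [286.3 278.5] [321.2 278.1]
0 0.045 [286.7 294.5] [324.7 294. ]
```

View pics/w12c.png

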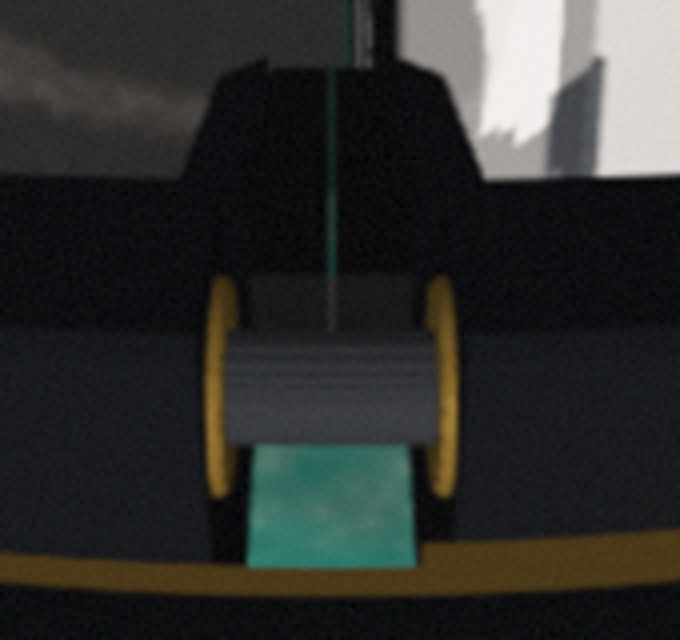

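```bash
python3 - <<'E'
from h import *
s=dict(np.load('pics/s11.npz'));P=np.array([.5397,.0228,.0305])
a=cv2.imread('pics/s11.png')
for dx in(-.009,.009):
  for dy in(-.0175,.0175):
    for dz,col in((0,(0,0,255)),(.02,(0,255,255)),(.064,(0,255,0))):
      p=(proj(s,P+[dx,dy,dz])-[210,110])*6+3; 
for dz,col,hx,hy in((0,(0,0,255),.009,.0175),(.02,(0,255,255),.009,.0175),(.064,(0,255,0),.0375,.0935)):
    q=np.array([(proj(s,P+[i*hx,j*hy,dz])-[210,110])*6+3 for i,j in((-1,-1),(-1,1),(1,1),(1,-1))])
    if col==(0,0,255): im=cv2.resize(a[110:210,210:330],None,fx=6,fy=6,interpolation=cv2.INTER_CUBIC)
    cv2.polylines(im,[q.round().astype(int)],True,col,1)
cv2.imwrite('pics/m11.png',im)
E
```

```text
(no output)
```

View pics/m11.png

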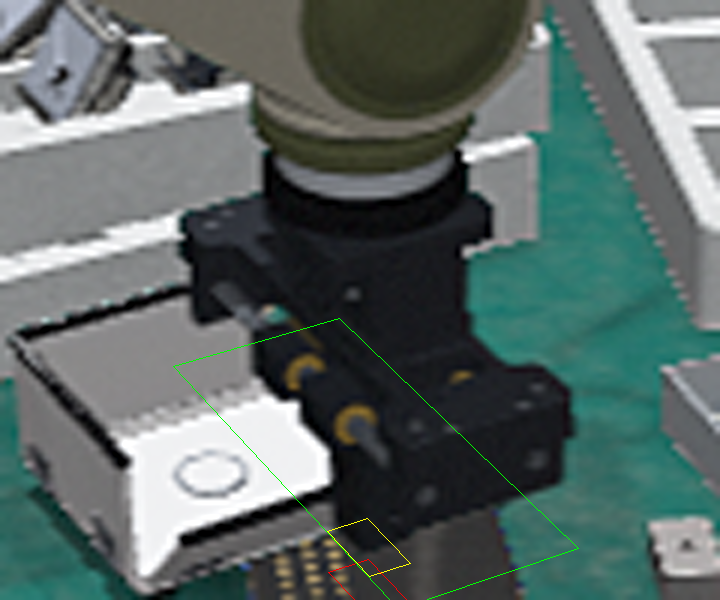

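Emit:
send_rows(series=[[0, 0, -6, 0, 0, 0], [-18, 0, -6, 0, 0, 0], [-36, 0, -6, 0, 0, 0], [-38, 0, 10, 0, 0, 0], [-38, 0, 20, 0, 0, 0]])

```text
t: 10.72
tool_pos: [0.54, 0.0077, 0.0218]
ee_rot: [3.138, -0.001, 1.57]
wrist_force: [-0.6, 0.1, -0.5]
opening: 0.0005
```

Emit:
send_rows(series=[[0, 0, 0, 0, 0, 0], [5, 0, 0, 0, 0, 0], [10, 0, 0, 0, 0, 0], [14, 0, 0, 0, 0, 0], [18, 0, 0, 0, 0, 0]])

```text
t: 11.13
tool_pos: [0.5402, 0.0266, 0.0223]
ee_rot: [3.137, -0.001, 1.571]
wrist_force: [-0.3, -0.3, 0.0]
opening: 0.0003
```

```bash
python3 -c "
from h import *
snap('wrist','w13.png');o=robot.get_obs();print(o['t'],o['tool_pos'],o['wrist_force'])"
```

```text
11.1833 [0.54005448 0.02711171 0.02226657] [-0.5207599  -0.02770113 -0.10885334]
```

View pics/w13.png

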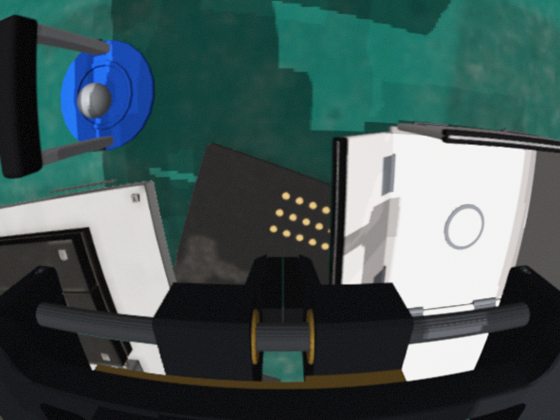

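Emit:
send_rows(series=[[3, 0, 0, 0, 0, 0], [6, 0, -1, 0, 0, 0], [9, 0, -3, 0, 0, 0], [12, 0, -5, 0, 0, 0], [15, 0, -7, 0, 0, 0]])

```text
t: 11.6
tool_pos: [0.54, 0.0423, 0.0296]
ee_rot: [3.137, -0.001, 1.571]
wrist_force: [-1.1, -1.3, 0.8]
opening: 0.0003
```

```bash
python3 -c "
from h import *
snap('wrist','w14.png');o=robot.get_obs();print(o['t'],o['tool_pos'],o['wrist_force'])"
```

```text
11.65 [0.54007673 0.04274171 0.02990368] [ 0.07515148 -0.47940553  1.18759308]
```

View pics/w14.png

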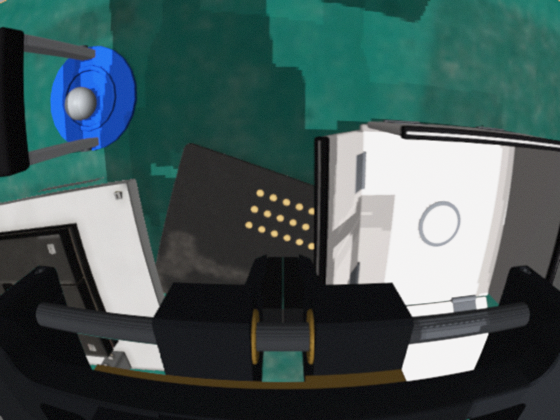

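```bash
cat > side.py <<'E'
import sys
from h import *
c=dict(np.load('pics/'+sys.argv[1]+'.npz'))
for p in zip(*[iter(map(float,sys.argv[2:]))]*2): print(arc(*fray(c,*p),1,.0872,-1)[1])
E
python3 side.py w13 338 140; python3 side.py w14 321 140
```

```text
(0.858, array([0.4709, 0.048 , 0.0634]))
(1.038, array([0.471 , 0.0567, 0.0697]))
```

Emit:
send_rows(series=[[4, 0, -1.5, 0, 0, 0], [9, 0, -3, 0, 0, 0], [14, 0, -4, 0, 0, 0], [19, 0, -5, 0, 0, 0], [23, 0, -6, 0, 0, 0]])

```text
t: 12.07
tool_pos: [0.54, 0.0665, 0.036]
ee_rot: [3.137, -0.002, 1.572]
wrist_force: [-0.8, -0.6, -0.2]
opening: 0.0003
```

```bash
python3 -c "
from h import *
snap('wrist','w15.png');o=robot.get_obs();print(o['t'],o['tool_pos'],o['wrist_force'])"
```

```text
12.1167 [0.53999028 0.06694662 0.03613247] [ 0.54474025 -0.11871359 -0.00172771]
```

View pics/w15.png

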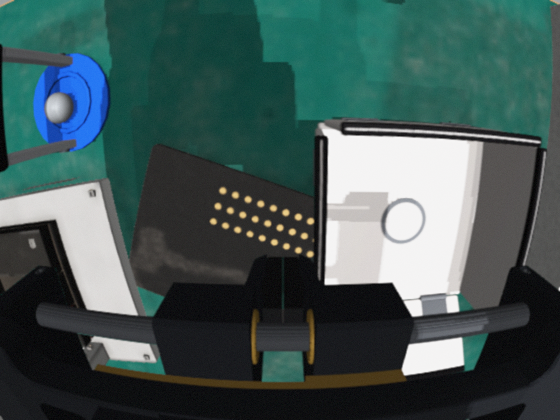

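Working. Finish the last few millimetres.

```bash
python3 side.py w15 321 142
```

```text
(1.462, array([0.4716, 0.0807, 0.0776]))
```

Emit:
send_rows(series=[[3, 0, -0.5, 0, 0, 0], [6, 0, -0.5, 0, 0, 0], [8, 0, -0.5, 0, 0, 0], [9, 0, -0.5, 0, 0, 0], [9, 0, -0.5, 0, 0, 0]])

```text
t: 12.53
tool_pos: [0.54, 0.0724, 0.0367]
ee_rot: [3.138, 0.005, 1.573]
wrist_force: [-1.5, -22.4, 1.7]
opening: 0.0005
```

```bash
python3 -c "
from h import *
snap('wrist','w16.png');o=robot.get_obs();print(o['t'],o['tool_pos'],o['wrist_force'])"
```

```text
12.5833 [0.53996905 0.07242528 0.03664064] [ -2.33036901 -21.84889785   0.98479121]
```

View pics/w16.png

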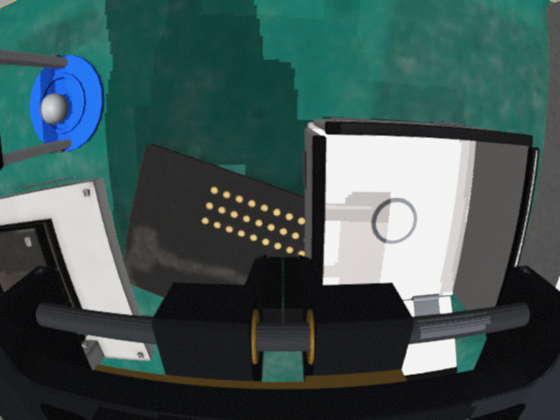

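Emit:
send_rows(series=[[-12, 0, 0, 0, 0, 0], [-28, 0, 0, 0, 0, 0], [-40, 0, -25, 0, 0, 0], [-40, 0, -60, 0, 0, 0], [-40, 0, -95, 0, 0, 0]])

```text
t: 13.0
tool_pos: [0.5391, 0.0324, 0.1325]
ee_rot: [3.14, 0.004, 1.571]
wrist_force: [1.6, 0.8, 0.5]
opening: 0.0007
```

```bash
python3 look.py 17; python3 -c "
from h import *
row((.60,.125,.145),12);row((.675,.125,.145),12)"
```

```text
13.1 [0.54201903 0.03259854 0.13679434] [-0.21871214 -0.17825083 -0.68610596]
13.1 [0.542  0.0326 0.1368] row [92.3, 58.2, -8.0, -11.2, 0.3, 0.1]
13.1 [0.542  0.0326 0.1368] row [92.2, 133.2, -7.0, -11.2, 0.3, 0.1]
```

View pics/17c.png

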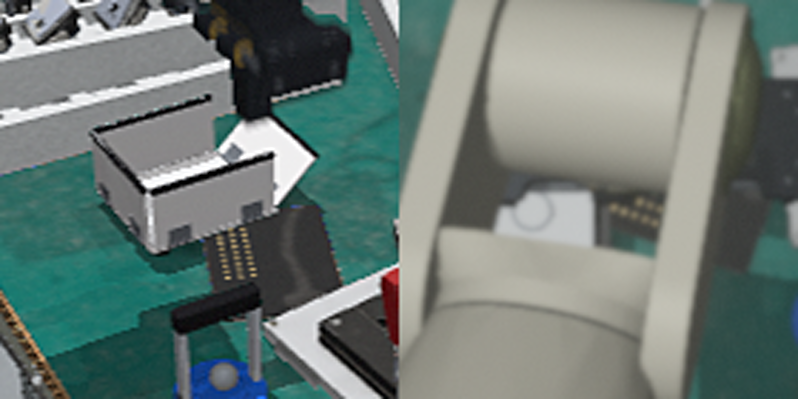

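```bash
python3 - <<'E'
from h import *
s=dict(np.load('pics/s17.npz'))
for dz in (0,.01,.02,.03): print(dz,[((proj(s,np.array([.542+a,.0326+b,.1368+dz]))-[180,120])*2.85).round(0) for a,b in((-.009,-.017),(0,0),(-.009,.017),(.009,-.017))])
a=cv2.imread('pics/s17.png')[110:180,230:320];cv2.imwrite('pics/m17.png',cv2.resize(a,None,fx=6,fy=6,interpolation=cv2.INTER_CUBIC))
for dz in (0,.01,.02,.03): print(dz,[((proj(s,np.array([.542+a,.0326+b,.1368+dz]))-[230,110])*6).round(0) for a,b in((-.009,-.017),(0,0),(-.009,.017),(.009,-.017))])
E
```

```text
0 [array([254., 147.]), array([254., 134.]), array([234., 127.]), array([274., 141.])]
0.01 [array([254., 136.]), array([254., 123.]), array([234., 117.]), array([274., 130.])]
0.02 [array([254., 125.]), array([254., 112.]), array([233., 106.]), array([274., 119.])]
0.03 [array([253., 114.]), array([253., 101.]), array([233.,  95.]), array([274., 108.])]
0 [array([235., 370.]), array([235., 342.]), array([193., 328.]), array([277., 357.])]
0.01 [array([235., 347.]), array([234., 320.]), array([192., 305.]), array([277., 334.])]
0.02 [array([234., 323.]), array([234., 297.]), array([191., 282.]), array([277., 311.])]
0.03 [array([234., 300.]), array([233., 273.]), array([191., 259.]), array([277., 288.])]
```

View pics/m17.png

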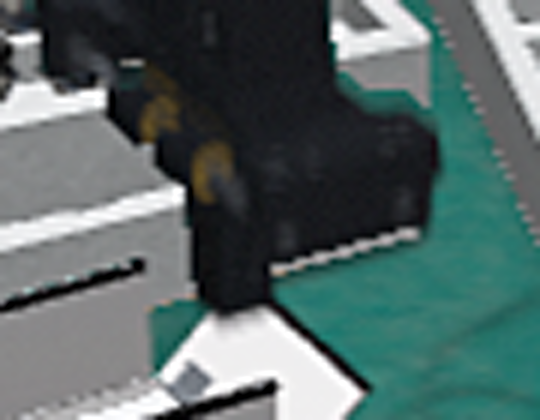

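Emit:
send_rows(series=[[15, 30, -8, -5, 0.3, 0.1], [32, 60, -8, -11.2, 0.3, 0.1], [52, 90, -8, -11.2, 0.3, 0.1], [72, 115, -8, -11.2, 0.3, 0.1], [92, 133, -7, -11.2, 0.3, 0.1]])

```text
t: 13.52
tool_pos: [0.676, 0.126, 0.1442]
ee_rot: [2.933, 0.0, 1.571]
wrist_force: [0.4, 0.1, 0.6]
opening: 0.0001
```

```bash
python3 look.py 18; python3 -c "
from h import *
snap('wrist','w18.png')
row((.672,.125,.024),12); row((.675,.125,.08),12);print(robot.get_obs()['q'])"
```

```text
13.6167 [0.67594889 0.1276576  0.14317561] [-0.15944891 -0.20154747 -0.63297034]
13.67 [0.6748 0.1263 0.1432] row [-1.2, -27.3, 116.1, -0.1, -0.0, 0.1]
13.67 [0.6748 0.1263 0.1432] row [-1.3, -12.8, 61.9, -0.1, -0.0, 0.1]
[ 0.01410137  0.57831035  1.17650054 -0.00294521  1.1798613  -1.55814834]
```

View pics/s18.png

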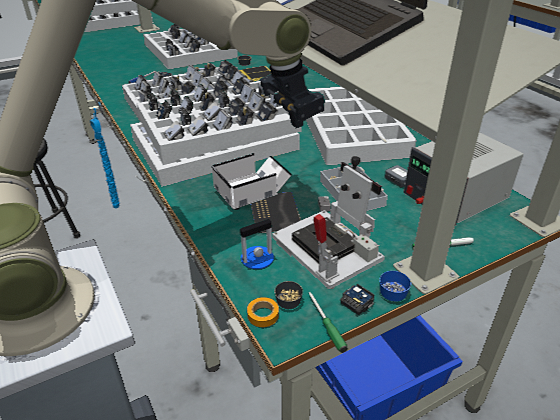

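View pics/w18.png

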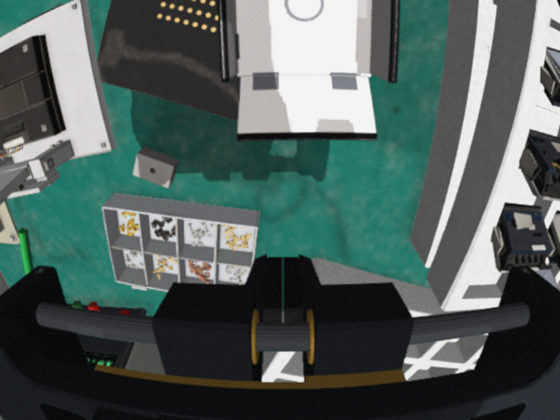

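```bash
python3 - <<'E'
from h import *
t=dict(np.load('pics/top0.npz'));s=dict(np.load('pics/scene0.npz'));w=dict(np.load('pics/w18.npz'))
for p in [(180,82),(190,52),(100,52),(207,113),(281,122),(210,66)]: print('top',p,onz(t,*p,.03))
for p in [(327,165),(414,157),(302,90)]: print('scene',p,onz(s,*p,.0))
print('back edge',[arc(*fray(w,*p),0,.5907,1) for p in((238,138),(376,137))])
def fz(p,z):
    o,d=fray(w,*p);return o+d*(z-o[2])/d[2]
for p in [(318,258),(420,285),(255,212),(106,195)]: print(p,fz(p,.05),fz(p,0))
E
```

```text
top (180, 82) [0.79534274 0.15941315 0.03      ]
top (190, 52) [0.8640709  0.13837068 0.03      ]
top (100, 52) [0.86473081 0.33657423 0.03      ]
top (207, 113) [0.72501376 0.0996316  0.03      ]
top (281, 122) [ 0.70399831 -0.0616148   0.03      ]
top (210, 66) [0.83166138 0.09393384 0.03      ]
scene (327, 165) [0.79122904 0.15918969 0.        ]
scene (414, 157) [1.03359298 0.07257197 0.        ]
scene (302, 90) [1.00221048 0.64265591 0.        ]
back edge [[(-0.247, array([0.6489, 0.085 , 0.0033])), (0.83, array([0.6312, 0.0932, 0.0623]))], [(-0.331, array([ 0.6474,  0.2172, -0.0015])), (0.896, array([0.6282, 0.1968, 0.0648]))]]
(318, 258) [0.75256253 0.16076589 0.05      ] [0.7915255  0.16783722 0.        ]
(420, 285) [0.79387261 0.27763567 0.05      ] [0.84124909 0.30850955 0.        ]
(255, 212) [0.70187952 0.10266766 0.05      ] [0.73052002 0.09790628 0.        ]
(106, 195) [ 0.68381081 -0.03859913  0.05      ] [ 0.7087713  -0.07213192  0.        ]
```

Emit:
send_rows(series=[[-1, -8, 30, 0, 0, 0], [-1, -16, 62, 0, 0, 0], [-1, -22, 90, 0, 0, 0], [-1, -27, 112, 0, 0, 0], [-1, -28, 117, 0, 0, 0]])

```text
t: 14.08
tool_pos: [0.6685, 0.1244, 0.0185]
ee_rot: [2.943, 0.0, 1.572]
wrist_force: [0.4, 0.3, -0.4]
opening: 0.0
```

```bash
python3 look.py 19; python3 -c "
from h import *
snap('wrist','w19.png')
row((.651,.125,.024),12)"
```

```text
14.1833 [0.67061947 0.1246699  0.02219768] [0.87606365 0.24686371 0.5551606 ]
14.23 [0.6716 0.1248 0.0238] row [0.2, -20.1, -4.4, -0.1, 0.0, 0.1]
```

View pics/19c.png

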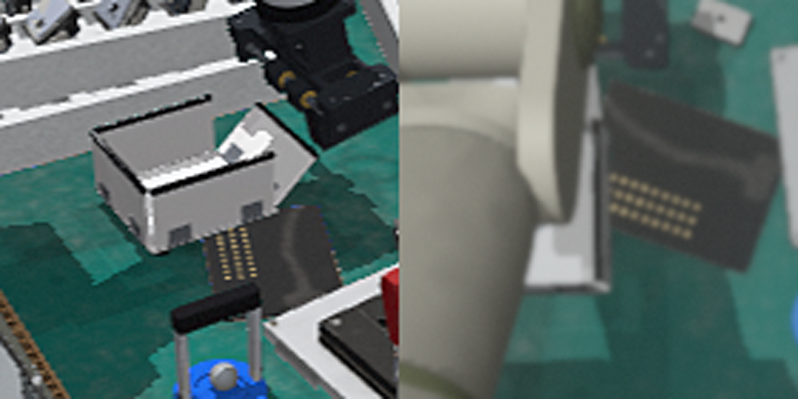

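View pics/w19.png

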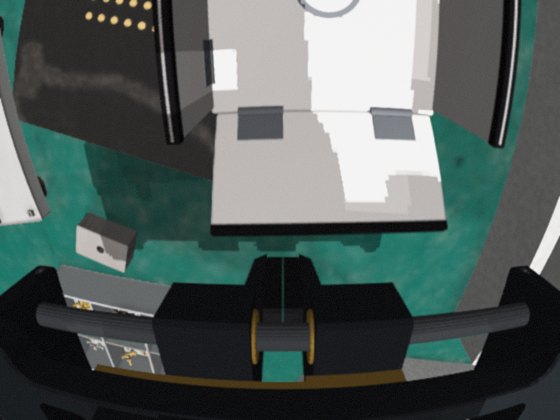

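Emit:
send_rows(series=[[0, -11.7, -2.5, 0, 0, 0], [0, -19.6, -4.2, 0, 0, 0], [0, -24, -7, 0, 0, 0], [0, -27.5, -10.5, 0, 0, 0], [0, -31.6, -14, 0, 0, 0]])

```text
t: 14.65
tool_pos: [0.6418, 0.1243, 0.0358]
ee_rot: [2.921, 0.001, 1.572]
wrist_force: [8.4, -1.5, 9.0]
opening: 0.0006
```

```bash
python3 -c "
from h import *
snap('wrist','w20.png');o=robot.get_obs();print(o['t'],o['tool_pos'],o['wrist_force'])"
```

```text
14.7 [0.64046831 0.12449811 0.03579091] [3.16054092 0.02810742 3.86537104]
```

View pics/w20.png

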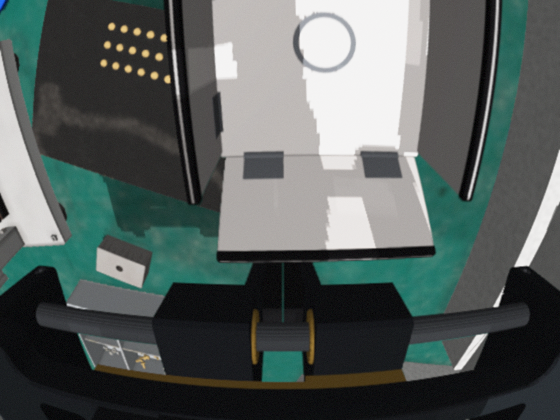

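Emit:
send_rows(series=[[0, -4.5, -3, 0, 0, 0], [0, -9, -6, 0, 0, 0], [0, -13.5, -8.5, 0, 0, 0], [0, -18.2, -10.5, 0, 0, 0], [0, -23, -12, 0, 0, 0]])

```text
t: 15.12
tool_pos: [0.6146, 0.1245, 0.0427]
ee_rot: [2.924, 0.001, 1.573]
wrist_force: [1.1, 0.1, 0.9]
opening: 0.0004
```

```bash
python3 look.py 21; python3 -c "
from h import *
snap('wrist','w21.png');o=robot.get_obs();print(o['t'],o['tool_pos'],o['wrist_force'])"
```

```text
15.2167 [0.61420738 0.12459272 0.04228183] [-0.64202999 -0.99432831  0.20367561]
15.2667 [0.61466156 0.12453825 0.04219057] [-1.24651872 -0.20893028  0.18007856]
```

View pics/w21.png

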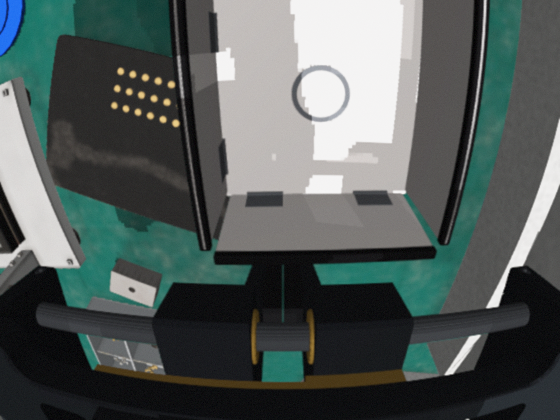

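View pics/21c.png

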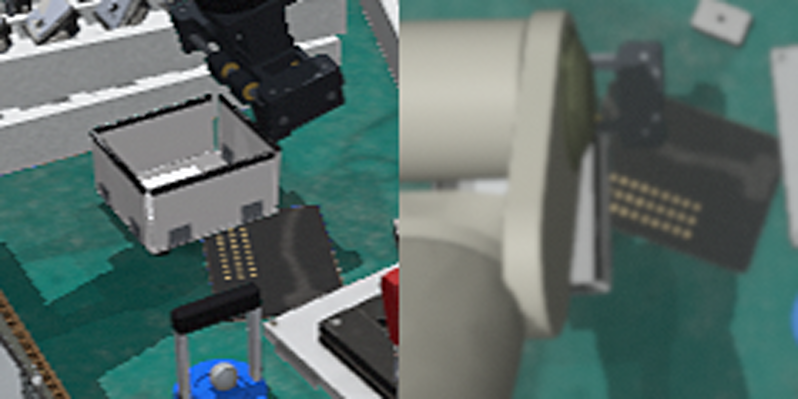

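Emit:
send_rows(series=[[0, -3, -0.8, 0, 0, 0], [0, -5, -1.2, 0, 0, 0], [0, -6, -1.5, 0, 0, 0], [0, -7, -1.7, 0, 0, 0], [0, -7, -1.7, 0, 0, 0]])

```text
t: 15.68
tool_pos: [0.6103, 0.1245, 0.0429]
ee_rot: [2.918, 0.0, 1.572]
wrist_force: [11.8, 1.7, -5.5]
opening: 0.0004
```

```bash
python3 look.py 22; python3 -c "
from h import *
snap('wrist','w22.png');o=robot.get_obs();print(o['t'],o['tool_pos'],o['wrist_force'])"
```

```text
15.7833 [0.61026035 0.12448227 0.04288954] [12.95016001  0.81794502 -5.34223048]
15.8333 [0.61026828 0.12447831 0.04290748] [12.64177981  0.57241247 -5.90659907]
```

View pics/w22.png

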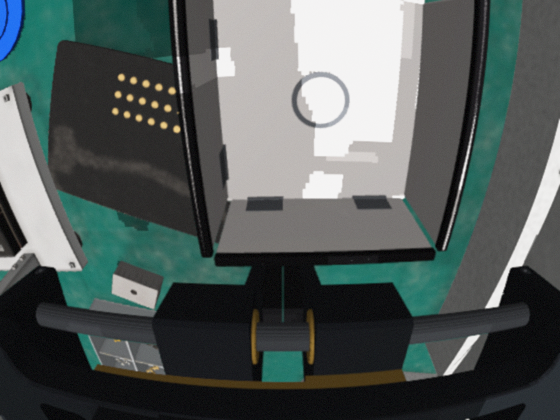

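Emit:
send_rows(series=[[0, 8, 1.7, 0, 0, 0], [0, 19.6, 4.2, 0, 0, 0], [0, 30, -24, 0, 0, 0], [0, 38, -60, 0, 0, 0], [0, 45, -97, 0, 0, 0]])

```text
t: 16.25
tool_pos: [0.6321, 0.1245, 0.1474]
ee_rot: [2.922, 0.0, 1.572]
wrist_force: [0.1, 0.9, -0.3]
opening: 0.0006
```

```bash
python3 look.py 23; python3 -c "
from h import *
snap('wrist','w23.png')
row((.57,.02,.19));row((.445,-.088,.17))"
```

```text
16.35 [0.63496867 0.12469943 0.15368437] [ 0.68637694 -0.35663738  0.19362906]
16.4 [0.6336 0.1246 0.1502] row [-104.5, -53.1, -53.2, 13.1, -0.0, 0.1]
16.4 [0.6336 0.1246 0.1502] row [-212.3, -179.6, -62.0, 13.1, -0.0, 0.1]
```

View pics/23c.png

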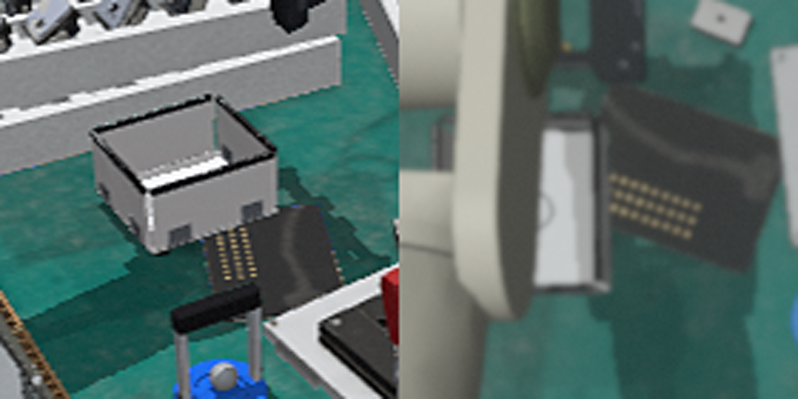

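Emit:
send_rows(grip=60, series=[[-30, -36, -25, 5, 0, 0], [-60, -70, -45, 10, 0, 0], [-90, -100, -55, 13, 0, 0], [-120, -125, -58, 13, 0, 0], [-150, -145, -60, 13, 0, 0]])

```text
t: 16.82
tool_pos: [0.4845, -0.0161, 0.1753]
ee_rot: [-3.141, -0.0, 1.574]
wrist_force: [1.4, -0.8, -1.2]
opening: 0.0313
```

```bash
python3 -c "
from h import *
row((.445,-.088,.17))"
```

```text
16.82 [ 0.4845 -0.0161  0.1753] row [-71.8, -39.7, 5.3, -0.0, -0.0, 0.2]
```

Emit:
send_rows(series=[[-25, -13, 0, 0, 0, 0.2], [-48, -26, 0, 0, 0, 0.2], [-64, -36, 2, 0, 0, 0.2], [-72, -40, 5, 0, 0, 0.2], [-72, -40, 5, 0, 0, 0.2]])

```text
t: 17.23
tool_pos: [0.4436, -0.089, 0.1689]
ee_rot: [-3.138, -0.002, 1.568]
wrist_force: [0.2, 0.3, 0.2]
opening: 0.0602
```

```bash
python3 -c "
from h import *
row((.445,-.088,.17)); snap('wrist','w24.png');snap('scene','s24.png');snap('top','t24.png')
a=cv2.imread('pics/s24.png')[140:300,200:360];b=cv2.imread('pics/t24.png')[130:290,180:340]
cv2.imwrite('pics/24c.png',cv2.resize(np.hstack([a,b]),None,fx=2.5,fy=2.5,interpolation=cv2.INTER_CUBIC))"
```

```text
17.23 [ 0.4436 -0.089   0.1689] row [1.0, 1.4, -1.1, -0.2, -0.1, -0.2]
```

View pics/w24.png

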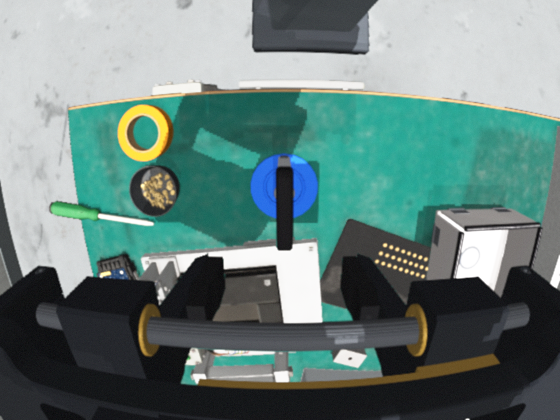

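View pics/24c.png

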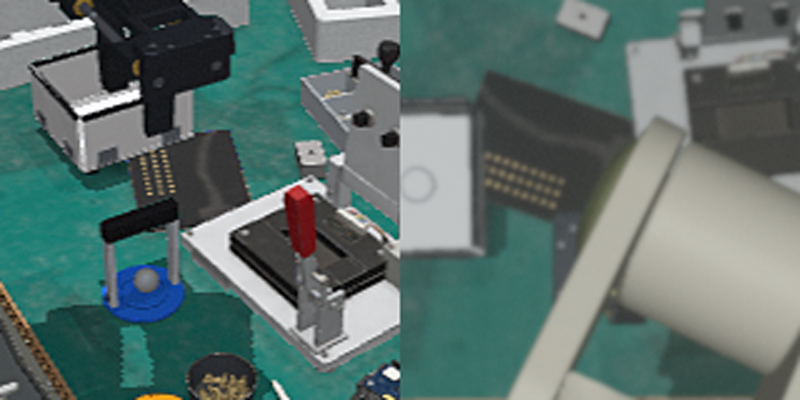

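```bash
python3 - <<'E'
from h import *
w=dict(np.load('pics/w24.npz'))
def fz(p,z):
    o,d=fray(w,*p);return o+d*(z-o[2])/d[2]
for p,z in [((285,167),.094),((285,249),.094),((285,249),.076),((285,186),.006),((276,200),.094),((293,200),.094)]: print(p,z,fz(p,z).round(4))
im=cv2.imread('pics/w24.png')[140:260,220:350];cv2.imwrite('pics/w24c.png',cv2.resize(im,None,fx=5,fy=5,interpolation=cv2.INTER_CUBIC))
E
```

```text
(285, 167) 0.094 [ 0.4061 -0.0878  0.094 ]
(285, 249) 0.094 [ 0.4748 -0.0879  0.094 ]
(285, 249) 0.076 [ 0.4829 -0.0877  0.076 ]
(285, 186) 0.006 [ 0.4416 -0.087   0.006 ]
(276, 200) 0.094 [ 0.4325 -0.095   0.094 ]
(293, 200) 0.094 [ 0.4325 -0.0815  0.094 ]
```

View pics/w24c.png

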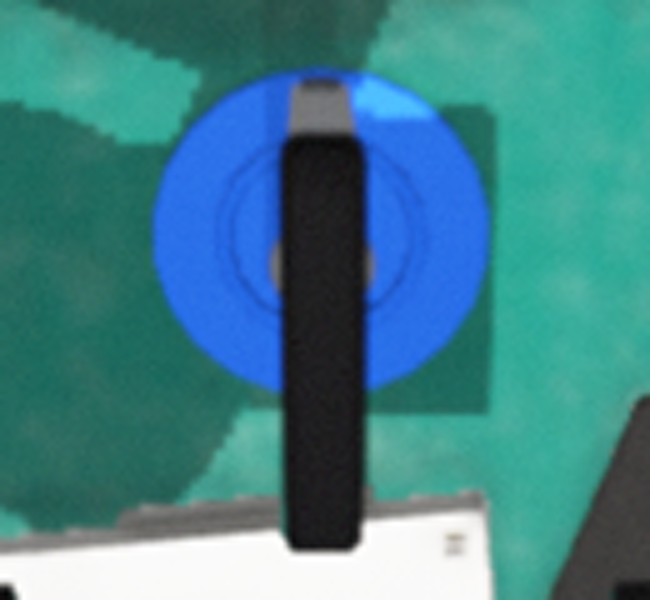

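Emit:
send_rows(series=[[1, 0, 20, 0, 0, -0.2], [1, 0, 45, 0, 0, -0.2], [1, 0, 70, 0, 0, -0.2], [1, 0, 90, 0, 0, -0.2], [1, 0, 105, 0, 0, -0.2]])

```text
t: 17.8
tool_pos: [0.4448, -0.085, 0.0631]
ee_rot: [-3.139, -0.002, 1.576]
wrist_force: [-0.1, -0.1, 0.1]
opening: 0.0598
```

```bash
python3 -c "
from h import *
row((.443,-.088,.044)); snap('wrist','w25.png');snap('scene','s25.png')
a=cv2.imread('pics/s25.png')[160:280,200:340]
cv2.imwrite('pics/25c.png',cv2.resize(a,None,fx=5,fy=5,interpolation=cv2.INTER_CUBIC))"
```

```text
17.8 [ 0.4448 -0.085   0.0631] row [-3.0, -1.7, 19.1, -0.2, -0.1, 0.3]
```

View pics/25c.png

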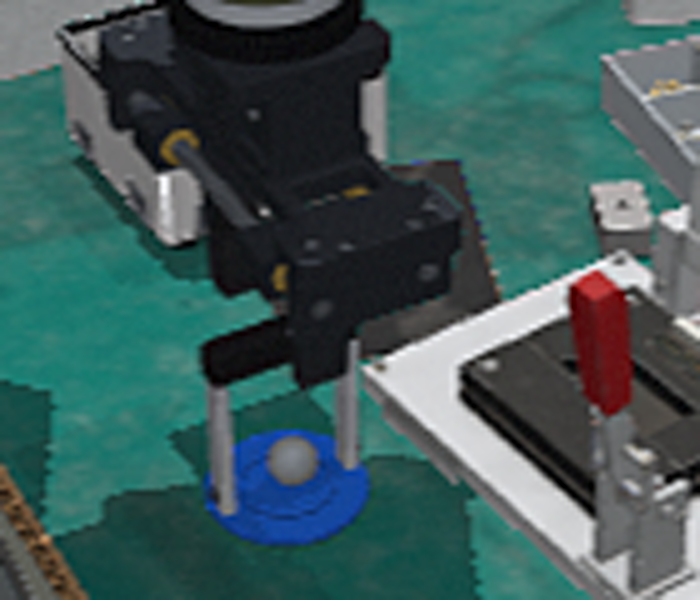

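View pics/w25.png

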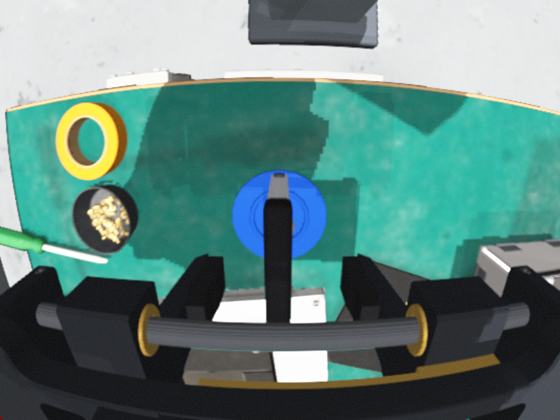

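Emit:
send_rows(series=[[-3, -1.5, 6, -0.2, 0, 0.3], [-3, -1.5, 12, -0.2, 0, 0.3], [-3, -1.5, 17, -0.2, 0, 0.3], [-3, -1.5, 17, -0.2, 0, 0.3], [-3, -1.5, 17, -0.2, 0, 0.3]])

```text
t: 18.32
tool_pos: [0.4427, -0.0878, 0.0461]
ee_rot: [-3.14, -0.003, 1.57]
wrist_force: [0.4, -0.4, -0.2]
opening: 0.0599
```

```bash
python3 -c "
from h import *
row((.443,-.088,.044)); snap('wrist','w26.png');snap('scene','s26.png')
a=cv2.imread('pics/s26.png')[160:280,200:340]
cv2.imwrite('pics/26c.png',cv2.resize(a,None,fx=5,fy=5,interpolation=cv2.INTER_CUBIC))"
```

```text
18.32 [ 0.4427 -0.0878  0.0461] row [-0.2, 0.3, 2.1, -0.1, -0.2, -0.0]
```

View pics/26c.png

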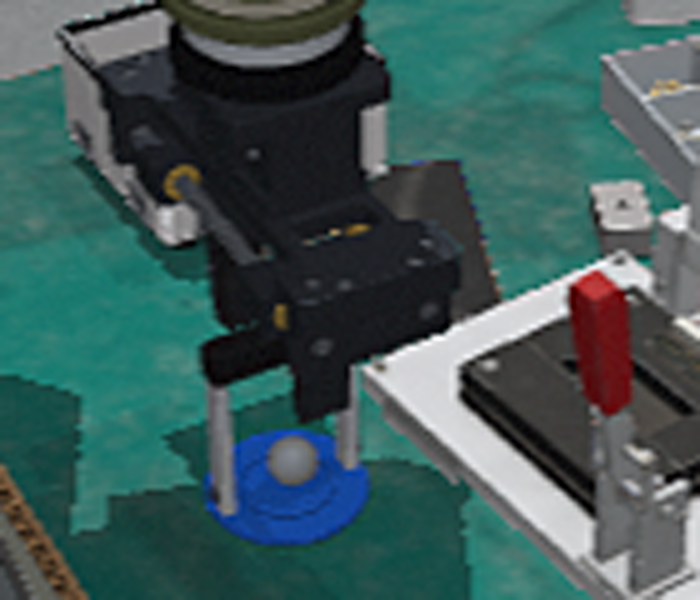

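View pics/w26.png

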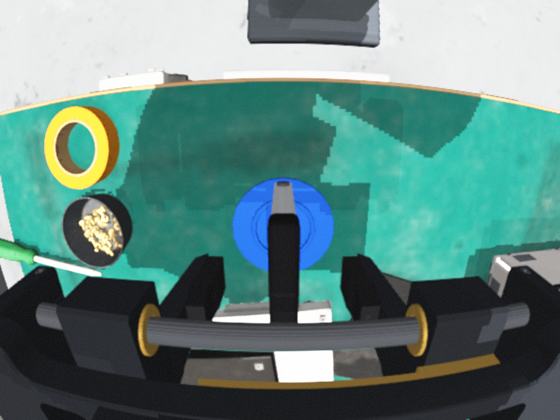

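Emit:
send_rows(grip=18, series=[[0, 0, 1, 0, 0, 0], [0, 0, 2, 0, 0, 0], [0, 0, 2, 0, 0, 0], [0, 0, 2, 0, 0, 0], [0, 0, 2, 0, 0, 0]])

```text
t: 18.83
tool_pos: [0.4428, -0.0879, 0.0443]
ee_rot: [-3.14, -0.003, 1.57]
wrist_force: [0.0, 0.0, -0.0]
opening: 0.0291
```

Emit:
send_rows(grip=10, series=[[0, 0, 0, 0, 0, 0], [0, 0, 0, 0, 0, 0], [0, 0, 0, 0, 0, 0], [0, 0, 0, 0, 0, 0], [0, 0, 0, 0, 0, 0]])

```text
t: 19.25
tool_pos: [0.4428, -0.0879, 0.0443]
ee_rot: [-3.14, -0.003, 1.57]
wrist_force: [-0.6, 0.8, 0.0]
opening: 0.0133
```

Emit:
send_rows(grip=0, series=[[0, 0, 0, 0, 0, 0], [0, 0, 0, 0, 0, 0], [0, 0, 0, 0, 0, 0], [0, 0, 0, 0, 0, 0], [0, 0, 0, 0, 0, 0]])

```text
t: 19.67
tool_pos: [0.4428, -0.0879, 0.0443]
ee_rot: [-3.14, -0.003, 1.57]
wrist_force: [0.1, 1.3, -0.3]
opening: 0.0139
```

```bash
python3 -c "
from h import *
row((.443,-.088,.044)); snap('wrist','w27.png');snap('scene','s27.png')
a=cv2.imread('pics/s27.png')[160:280,200:340]
cv2.imwrite('pics/27c.png',cv2.resize(a,None,fx=5,fy=5,interpolation=cv2.INTER_CUBIC))"
```

```text
19.67 [ 0.4428 -0.0879  0.0443] row [-0.1, 0.2, 0.3, -0.1, -0.2, -0.0]
```

View pics/27c.png

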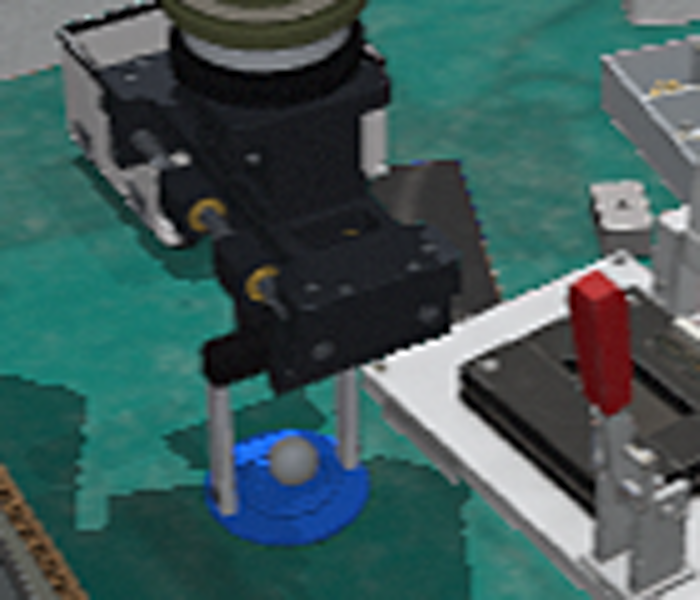

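Emit:
send_rows(series=[[0, 0, -1, 0, 0, 0], [0, 0, -3, 0, 0, 0], [0, 0, -6, 0, 0, 0], [0, 0, -10, 0, 0, 0], [0, 0, -15, 0, 0, 0]])

```text
t: 20.18
tool_pos: [0.4427, -0.0879, 0.0597]
ee_rot: [-3.14, -0.003, 1.57]
wrist_force: [-0.4, 0.4, -2.3]
opening: 0.0137
```

Emit:
send_rows(series=[[0, 0, -6, 0, 0, 0], [0, 0, -12, 0, 0, 0], [0, 0, -18, 0, 0, 0], [0, 0, -22, 0, 0, 0], [0, 0, -24, 0, 0, 0]])

```text
t: 20.6
tool_pos: [0.443, -0.0881, 0.0845]
ee_rot: [-3.141, -0.003, 1.57]
wrist_force: [0.0, -0.2, -2.2]
opening: 0.0135
```

```bash
python3 -c "
from h import *
row((.443,-.088,.150)); snap('wrist','w28.png');snap('scene','s28.png')
a=cv2.imread('pics/s28.png')[160:280,200:340]
cv2.imwrite('pics/28c.png',cv2.resize(a,None,fx=5,fy=5,interpolation=cv2.INTER_CUBIC))"
```

```text
20.6 [ 0.443  -0.0881  0.0845] row [0.3, -0.0, -65.5, -0.0, -0.2, -0.0]
```

View pics/28c.png

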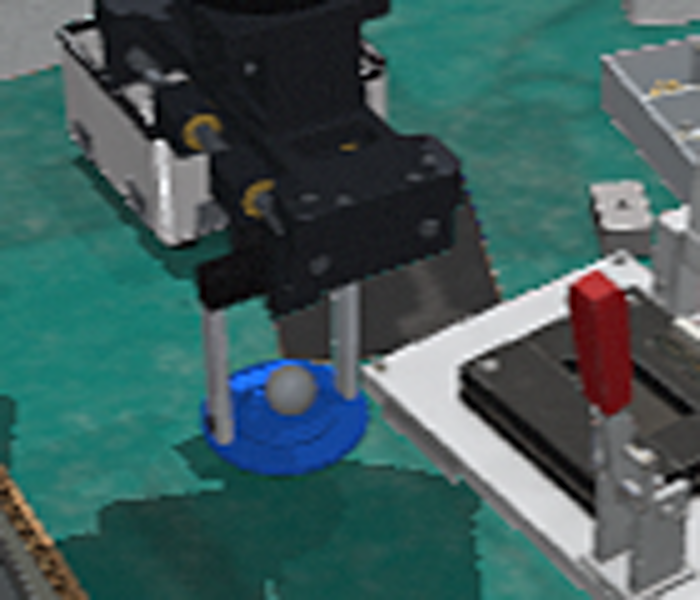

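Emit:
send_rows(series=[[0, 0, -2, 0, 0, 0], [0, 0, -6, 0, 0, 0], [0, 0, -12, 0, 0, 0], [0, 0, -19, 0, 0, 0], [0, 0, -27, 0, 0, 0]])

```text
t: 21.12
tool_pos: [0.4429, -0.0881, 0.1117]
ee_rot: [-3.14, -0.003, 1.57]
wrist_force: [0.1, -0.2, -2.8]
opening: 0.0134
```

Emit:
send_rows(series=[[0, 0, -9, 0, 0, 0], [0, 0, -18, 0, 0, 0], [0, 0, -27, 0, 0, 0], [0, 0, -34, 0, 0, 0], [0, 0, -38, 0, 0, 0]])

```text
t: 21.53
tool_pos: [0.4432, -0.0883, 0.151]
ee_rot: [3.141, -0.002, 1.57]
wrist_force: [0.5, 0.1, -2.0]
opening: 0.0135
```

```bash
python3 -c "
from h import *
row((.5287,.1442,.155)); snap('wrist','w29.png')"
```

```text
21.53 [ 0.4432 -0.0883  0.151 ] row [232.6, 85.4, -3.5, 0.0, -0.1, -0.0]
```

View pics/w29.png

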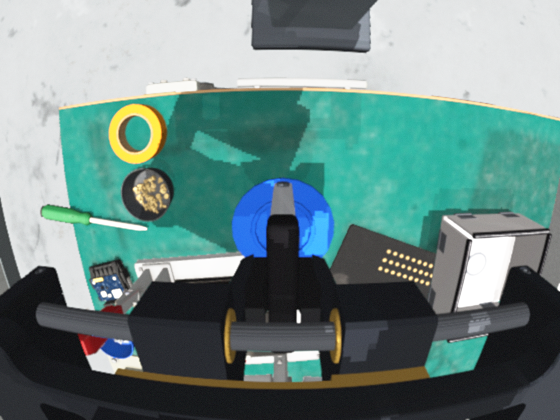

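Emit:
send_rows(series=[[1, 0.3, 0, 0, 0, 0], [4, 1.4, -1, 0, 0, 0], [9, 3.1, -2, 0, 0, 0], [15, 5.4, -3, 0, 0, 0], [23, 8.4, -4, 0, 0, 0]])

```text
t: 22.0
tool_pos: [0.4519, -0.0648, 0.1551]
ee_rot: [3.141, -0.002, 1.57]
wrist_force: [-0.2, 0.7, -1.2]
opening: 0.014
```

Emit:
send_rows(series=[[9.4, 3.4, 0, 0, 0, 0], [18.8, 6.9, 0, 0, 0, 0], [28.2, 10.3, 0, 0, 0, 0], [37.6, 13.8, 0, 0, 0, 0], [47, 17.2, 0, 0, 0, 0]])

```text
t: 22.42
tool_pos: [0.4694, -0.0166, 0.1551]
ee_rot: [3.141, -0.002, 1.571]
wrist_force: [-0.5, -0.1, -1.7]
opening: 0.0137
```

Emit:
send_rows(series=[[9.4, 3.4, 0, 0, 0, 0], [18.8, 6.9, 0, 0, 0, 0], [28.2, 10.3, 0, 0, 0, 0], [37.6, 13.8, 0, 0, 0, 0], [47, 17.2, 0, 0, 0, 0]])

```text
t: 22.83
tool_pos: [0.487, 0.0313, 0.1552]
ee_rot: [3.142, -0.002, 1.571]
wrist_force: [-0.2, -0.1, -2.4]
opening: 0.0138
```

Emit:
send_rows(series=[[9.4, 3.4, 0, 0, 0, 0], [18.8, 6.9, 0, 0, 0, 0], [28.2, 10.3, 0, 0, 0, 0], [37.6, 13.8, 0, 0, 0, 0], [47, 17.2, 0, 0, 0, 0]])

```text
t: 23.25
tool_pos: [0.5045, 0.0793, 0.1553]
ee_rot: [3.142, -0.002, 1.571]
wrist_force: [-0.1, 0.6, -1.6]
opening: 0.0138
```

```bash
python3 -c "
from h import *
row((.528,.144,.155)); snap('wrist','w30.png')"
```

```text
23.25 [0.5045 0.0793 0.1553] row [64.7, 23.5, 0.4, 0.0, -0.1, -0.0]
```

View pics/w30.png

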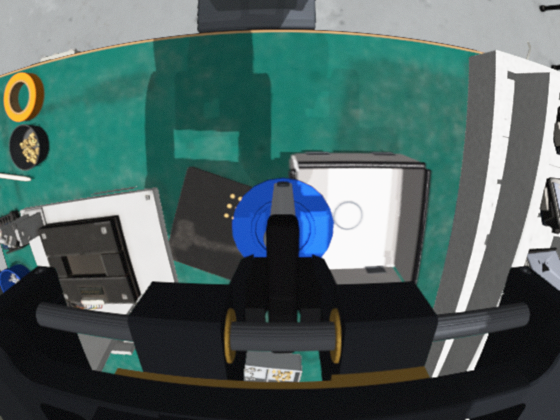

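Emit:
send_rows(series=[[6, 2, 0, 0, 0, 0], [13, 4.7, 0, 0, 0, 0], [21, 7.6, 0, 0, 0, 0], [29, 10.5, 0, 0, 0, 0], [37, 13.4, 0, 0, 0, 0]])

```text
t: 23.72
tool_pos: [0.5186, 0.1182, 0.1554]
ee_rot: [3.141, -0.003, 1.571]
wrist_force: [0.3, 0.3, -1.3]
opening: 0.0137
```

Emit:
send_rows(series=[[8, 2.9, 0, 0, 0, 0], [15, 5.4, 0, 0, 0, 0], [21, 7.6, 0, 0, 0, 0], [25, 9, 0, 0, 0, 0], [27, 9.8, 0, 0, 0, 0]])

```text
t: 24.13
tool_pos: [0.5285, 0.1458, 0.1554]
ee_rot: [3.141, -0.003, 1.572]
wrist_force: [-0.1, -0.1, -1.6]
opening: 0.0136
```

```bash
python3 -c "
from h import *
row((.528,.144,.155)); snap('wrist','w31.png')"; python3 look.py 31
```

```text
24.13 [0.5285 0.1458 0.1554] row [-1.8, -0.5, 0.4, 0.0, -0.2, 0.0]
24.2833 [0.52831438 0.14519182 0.15547588] [ 0.7759697   0.30726047 -3.1740379 ]
```

View pics/w31.png

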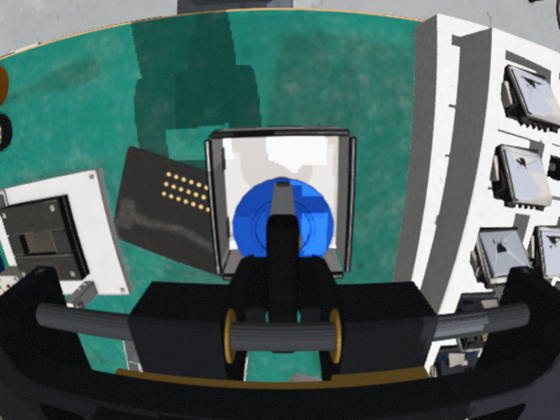

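View pics/31c.png

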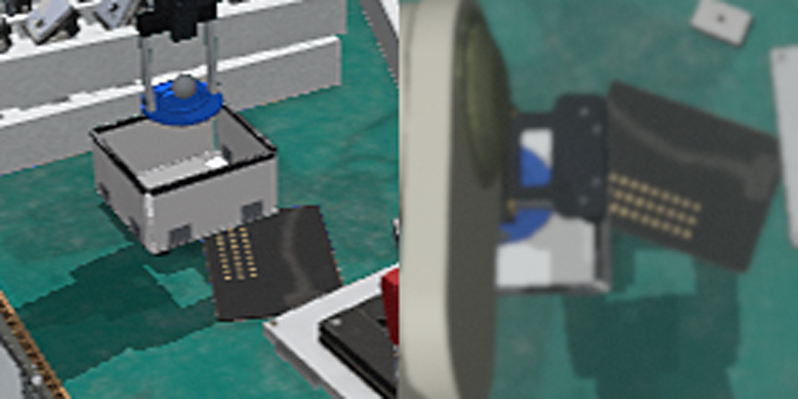

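```bash
python3 - <<'E'
from h import *
w=dict(np.load('pics/w31.npz'))
def fz(p,z):
    o,d=fray(w,*p);return (o+d*(z-o[2])/d[2]).round(4)
print('disc L/R/front',fz((233,222),.117),fz((333,222),.117),fz((283,178),.117))
print('box front',fz((280,131),.078),'L',fz((209,200),.078),'R',fz((351,200),.078),'corners',fz((212,274),.078),fz((349,273),.078))
E
```

```text
disc L/R/front [0.5231 0.1105 0.117 ] [0.5232 0.1799 0.117 ] [0.4922 0.1452 0.117 ]
box front [0.4636 0.1431 0.078 ] L [0.5182 0.0854 0.078 ] R [0.5183 0.2006 0.078 ] corners [0.5862 0.0826 0.078 ] [0.5853 0.2039 0.078 ]
```

Emit:
send_rows(series=[[0, 0, 1, 0, 0, 0], [-0.5, 0, 4, 0, 0, 0], [-1, 0, 8, 0, 0, 0], [-1, 0, 14, 0, 0, 0], [-1, 0, 21, 0, 0, 0]])

```text
t: 24.7
tool_pos: [0.5283, 0.1441, 0.1339]
ee_rot: [3.141, -0.003, 1.571]
wrist_force: [0.1, -0.1, -2.2]
opening: 0.0138
```

Emit:
send_rows(series=[[0, 0, 7, 0, 0, 0], [0, 0, 14, 0, 0, 0], [0, 0, 20, 0, 0, 0], [0, 0, 24, 0, 0, 0], [0, 0, 26, 0, 0, 0]])

```text
t: 25.12
tool_pos: [0.5281, 0.1442, 0.1071]
ee_rot: [-3.141, -0.003, 1.571]
wrist_force: [-0.3, -0.7, -1.7]
opening: 0.0141
```

```bash
python3 -c "
from h import *
row((.5275,.144,.092))"; python3 look.py 32
```

```text
25.12 [0.5281 0.1442 0.1071] row [-0.2, -0.6, 15.1, -0.0, -0.2, 0.0]
25.2167 [0.52829074 0.14416561 0.10761965] [ 0.20259097  0.49789493 -1.3847167 ]
```

View pics/32c.png

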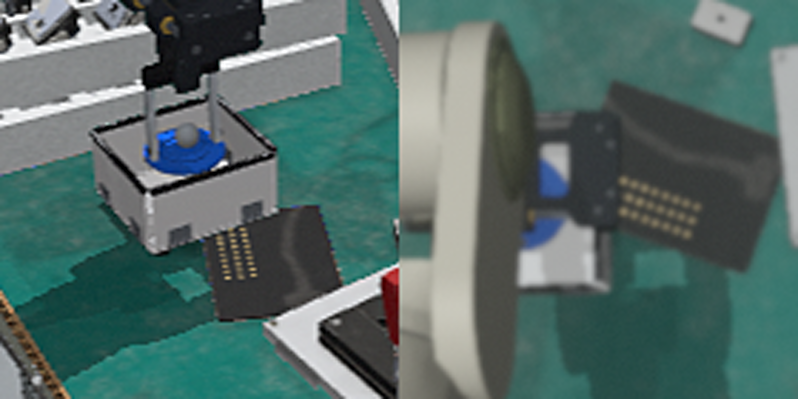

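Emit:
send_rows(series=[[0, -0.3, 3, 0, 0, 0], [0, -0.5, 7, 0, 0, 0], [0, -0.5, 11, 0, 0, 0], [0, -0.5, 14, 0, 0, 0], [0, -0.5, 15.5, 0, 0, 0]])

```text
t: 25.63
tool_pos: [0.5276, 0.1442, 0.0916]
ee_rot: [-3.141, -0.003, 1.571]
wrist_force: [-0.8, -0.1, -2.3]
opening: 0.0135
```

Emit:
send_rows(series=[[0, 0, 0, 0, 0, 0], [0, 0, 0, 0, 0, 0], [0, 0, 0, 0, 0, 0], [0, 0, 0, 0, 0, 0], [0, 0, 0, 0, 0, 0]])

```text
t: 26.05
tool_pos: [0.5276, 0.1442, 0.0917]
ee_rot: [-3.141, -0.003, 1.571]
wrist_force: [0.5, 0.4, -2.2]
opening: 0.0137
```

```bash
python3 look.py 33; python3 -c "
from h import *
o=robot.get_obs();print(o['ee_rot'],o['joint_velocities'].round(4))
snap('wrist','w33.png')
a=cv2.imread('pics/s33.png')[140:220,205:290];cv2.imwrite('pics/m33.png',cv2.resize(a,None,fx=7,fy=7,interpolation=cv2.INTER_CUBIC))"
```

```text
26.15 [0.52759819 0.14419495 0.09164464] [-0.82853319  0.01153238 -2.26343471]
[-3.14106302e+00 -2.86833760e-03  1.57099544e+00] [-0.0006  0.0023  0.0008 -0.0002  0.0001  0.0016]
```

View pics/m33.png

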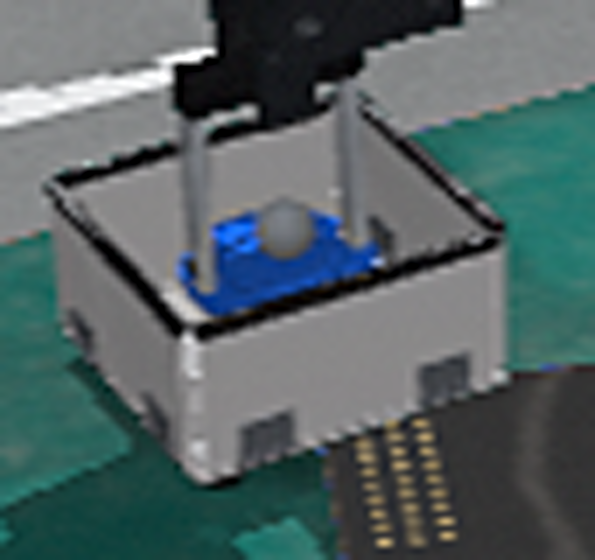

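View pics/w33.png

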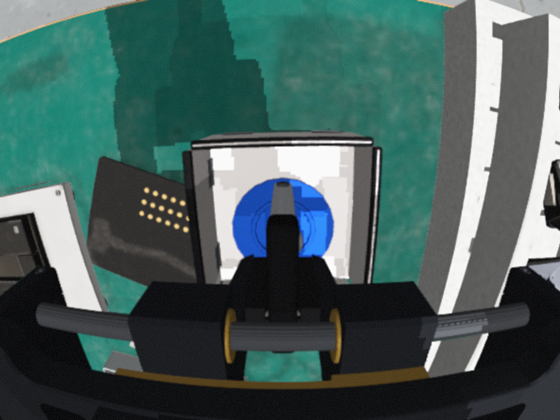

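```bash
python3 - <<'E'
from h import *
s=dict(np.load('pics/s33.npz'))
for z in (.044,.054,.064,.074): print(z,((proj(s,(.528,.144,z))-[205,140])*7+3).round(0))
w=dict(np.load('pics/w33.npz'))
def fz(p,z):
    o,d=fray(w,*p);return (o+d*(z-o[2])/d[2]).round(4)
print(fz((233,222),.053),fz((333,222),.053),fz((283,178),.053),'box',fz((187,200),.078),fz((379,200),.078),fz((283,140),.078))
E
```

```text
0.044 [276. 281.]
0.054 [275. 257.]
0.064 [274. 234.]
0.074 [272. 210.]
[0.5223 0.1089 0.053 ] [0.5224 0.1783 0.053 ] [0.4914 0.1436 0.053 ] box [0.4992 0.0847 0.078 ] [0.4993 0.2023 0.078 ] [0.4638 0.1434 0.078 ]
```

```bash
python3 -c "
from h import *
print(workorder.sign_off()); o=robot.get_obs();print(o['t'],o['tool_pos'],o['opening'])"
```

```text
the job is handed in; nothing more can be done
None
the job is handed in; nothing more can be done
```

I folded the front, side and back panels upright, lifted the tray level by its handle, and lowered it into the box. I handed the job in at about 26 s, still holding the tray; no verdict is reported.

**Last checks before handing in**
- **Panels:** all three looked upright and closed at the corners in the last pictures. I pushed each one with contact until the force rose: about 22 N for the side, 13 N for the back and 4 N for the front.
- **Tray position:** the underside was about 29 mm above the box floor and centred within about 2 mm. The tool tilt was about 0.003 rad, the arm was still, and the grip was closed on the bar at 13.7 mm.
- **Ball:** it stayed in its pocket. Its height in the scene picture agreed with what I expected to about 2 mm.
- **Contact with the box:** the wrist felt only the tray's weight (about 2.2 N), and the pictures show the tray clear of the walls.
- **Bystanders:** I never touched them. The last close pictures do not show all four, so I did not check their final positions.

**What disagreed or failed on the way**
- **Fingertips higher than reported:** in the pictures and in contact, the fingertips end about 22 mm above the reported TCP.
- **Missed pushes:** because of that, two pushes on the front panel and one on the side passed over the panel edge. I redid them lower, and also grasped the tray lower to allow for it.
- **Height errors:** triangulating between some views gave heights up to about 10 mm too low. I used the known hinge and edge sizes instead.

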